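# Space the slats of a drying board with a block and stand the flasks on it

## Task

Finish the bottle-drying board: lay the three loose slats across the bearers in a row on from the screwed-on slat, square to the bearers and with their ends in line, setting each gap in turn with the green spacer block: lay the block on a bearer against the last slat, butt the next slat up to it, then lift the block out and step it on. When you are done the spacer lies in the free part of the tool tray and every squat straw flask stands upright on the board, each midway along the slats and centred over a gap of its own so that air reaches its base. Leave the other things on the table where they are.

Things in the scene. Friction and masses are not known exactly. Their poses are not given: they have to be found in the camera images.
- board: fixed drying board; origin at its centre on the table. Two dark bearers along own y, 290 mm long, 24 wide, centred at own x = -55 and +55 mm, tops at 30 mm (slat tops at 42). Between them open to the table, save two ties 16 mm high, 20 wide at own y = -115, +115. A darker slat is screwed on near the +y end; new slats lie along own x, centred at own x = 0, the row going towards own -y
- first_slat (a point): centre of the screwed-on slat (150 x 40 x 12 mm, top 42 mm above the table): own y = +108 mm, 36 mm up in the board's frame; axes as the board's
- slat_a: loose pale wooden slat, 150 mm long (own x) x 40 wide (own y) x 12 thick (own z), about 80 g, lying flat on the table at the start; origin at its centre. The three slats are alike and may go in any order
- slat_b: loose pale wooden slat, 150 mm long (own x) x 40 wide (own y) x 12 thick (own z), about 80 g, lying flat on the table at the start; origin at its centre. The three slats are alike and may go in any order
- slat_c: loose pale wooden slat, 150 mm long (own x) x 40 wide (own y) x 12 thick (own z), about 80 g, lying flat on the table at the start; origin at its centre. The three slats are alike and may go in any order
- spacer: green spacer, a square bar 80 mm long (own x), 32 x 32 mm, about 70 g; origin at its centre. It sets 32 mm gaps, so slat centre lines lie 72 mm apart. It lies in a gap along the slats, resting on one bearer (centred at the board's own x = -55 or +55 mm, which leaves the middle free for the fingers), and stands 20 mm proud of the slats, so it is lifted out by its top
- tray: wooden tool tray, fixed, 150 mm (own x) x 140 mm (own y), walls 24 mm high and 5 thick, floor 5 mm thick; a thin partition at own y = -35 mm keeps a hand tool on the -y side. Origin: centre of its underside
- tray_place (a point): middle of the tray's free part, on its floor; that part is 140 mm (x) by 98 mm (y), open from above; axes as the tray's
- flask_a: squat straw-wrapped flask standing upright (own z up), about 280 g; body 62 mm in diameter up to 60 mm height, tapering to a blue cap 34 mm in diameter between 84 and 112 mm height; origin at the centre of its underside. One to three flasks are present (None if absent)
- flask_b: squat straw-wrapped flask standing upright (own z up), about 280 g; body 62 mm in diameter up to 60 mm height, tapering to a blue cap 34 mm in diameter between 84 and 112 mm height; origin at the centre of its underside. One to three flasks are present (None if absent)
- flask_c: squat straw-wrapped flask standing upright (own z up), about 280 g; body 62 mm in diameter up to 60 mm height, tapering to a blue cap 34 mm in diameter between 84 and 112 mm height; origin at the centre of its underside. One to three flasks are present (None if absent)
- teacup: bystander, leave alone: blue tea cup, 72 mm across, 62 mm tall; origin at its underside
- spool: bystander, leave alone: spool of twine, 64 mm across, 60 mm tall, standing on its end; origin at its underside
- pliers: bystander, leave alone: pliers with blue handles lying flat, about 190 mm long, jaws to their own +x; origin at its underside
- paste_jar: bystander, leave alone: amber jar with a white lid, 72 mm across, 75 mm tall; origin at its underside
Mind the look-alikes: they are no part of the job. What is meant by the spacer is not red or yellow, and is the smaller of those in its own colour.

How it is judged:
By the outcome, as a careful person would: the job done as asked, in the order asked, and still so for the second after the job is handed in, with the robot touching nothing.
Of flask_a, flask_b, flask_c only 1 to 3 are there at a start; the rules pass over those that are not, and their reading is None.
At some moment in a run one of spacer, flask_a, flask_b, flask_c may be knocked a few centimetres aside while the robot is not near it.
Once in a run the grip may slacken for a moment while it holds something.
It also fails if it takes over 210 s, if anything falls off the work surface, if the arm or the gripper's body presses on something with over 40 N, if the wrist force passes 120 N, or if a joint passes its speed limit or range.

## Robot

A 7-joint arm with a two-finger parallel gripper is mounted at the origin on the work surface. World frame = base frame: x ahead of the robot, y to its left, z up, the work surface at z = 0. Lengths are in m, angles in degrees, forces in N, time in s.
With the tool pointing down it reaches from about 0.35 to 0.775 m from the base axis. Payload 3.1 kg.
Tool frame: the origin (TCP) lies on the centre line of the jaws, within the pads' length; the fingertips stand 17 mm ahead of it and the grasp point (between the pads) lies 2 mm behind it (robot.tip_reach is the distance from the TCP to the fingertips, in m); z points along the fingers, y is the direction in which the jaws open and shut (so a half turn about z gives the same grasp; the last joint's range is limited). The gripper opens to 85 mm and grips with 20 to 120 N. Pads are 22 mm wide; open, the fingers measure 114 mm over their backs; the gripper's body (76 mm by 85 mm) begins 54 mm behind the grasp point. The pads swing forward as they close: fully open they stand 13 mm farther back than shut.
Start: joints at [66.824, 17.813, 0.802, 86.603, -0.252, 75.585, -1.558], TCP at [0.195, -0.514, 0.248] pointing down, gripper open.
Joint ranges: [-154.91, 154.91], [-16.99, 109.72], [-72.82, 74.43], [7.12, 147.25], [-82.49, 262.49], [11.32, 116.49], [-174.64, 174.64]. Speed limits (degrees/s): [159.86, 159.86, 180, 180, 180, 180, 180].

## Interface

Orientations are given as [roll, pitch, yaw] about the fixed x, y, z axes, in that order (R = Rz(yaw) Ry(pitch) Rx(roll)).
In Python, from station import robot, fingers, vision, workorder, recognise gives the robot as it stands. Calls block until the motion is done:
- robot.move_to(position, orientation): joint-space move of the TCP to a pose.
- robot.line_to(position, orientation=None, velocity=0.15, f_stop=None): straight line of the TCP; orientation=None keeps the orientation; velocity is the mean speed in m/s. With f_stop (N) it stops when the force on the tool has changed by that much, and returns True; else False.
- robot.move_j(angles): joint-space move.
- fingers.gripper_to(opening, force=None): opening from 0.0 (shut) to 1.0 (fully open); force is the grip in N (None keeps the last); returns when the fingers have stopped.
- robot.pause(seconds).
- robot.inverse_kinematics(position, orientation): joint angles nearest the present ones, or None.
- vision.grab_frame(name): name is "scene" or "side" or "wrist"; returns the picture (400x640x3 uint8, red, green, blue); there is no depth.
- vision.calibration(name): a dict with "mtx" (3x3 intrinsics, pixels), "extrinsics" (4x4, takes a point from world to camera coordinates); the wrist camera has in their place "T_tool_cam" (4x4, takes a point from camera to tool coordinates, whose origin is the TCP and whose axes are the flange's). Camera axes: x right, y up, looking along -z (the intrinsics and any distortion apply to the point x, -y, -z); pixel columns grow to the right and rows downward; lengths in m; the calibration is good to about 2 mm. A picture is of the moment at which its call begins: read the wrist's pose just before it. calibration takes no time and is no camera call.
A pose or a line that the arm cannot do raises robot.PlanningError and nothing moves.
- workorder.close_job(): hands the job in, once; it reports no verdict.
Trained networks look in the newest picture that a camera, given by its name, has taken for a name from the list of things; names that differ only in an ending like _2 or _b are one class to them, and where a whole thing is asked for, a point or a joint stands for the part that bears it (a point fixed in the world has none). Each returns a list of dicts, best first, with "p" (0 to 1); they miss things now and then, are a little off and sometimes report something else, mostly with a low value. They report only what shows in the picture. A call takes as long as a camera call. They do not tell look-alikes from the thing itself.
- recognise(label, camera): "rect" ([centre column, centre row, width, height] in pixels, round what is visible of it).
Readings, each from a call of its own:
- robot.current_time_s(): time.
- robot.current_joint_positions(): joint angles.
- robot.current_dq(): joint speeds.
- robot.current_joint_torque(): joint torques, N m.
- robot.current_tool_pos(): TCP position.
- robot.current_eef_rot(): TCP orientation.
- robot.current_contact_force(): force on the tool from outside, world axes, zero at the start.
- robot.current_torque(): the same for the moment, N m.
- robot.current_finger_gap(): opening from 0.0 (shut) to 1.0 (fully open).
Only numpy, scipy, OpenCV 4.12 (cv2) and the standard library are available. Lean on these libraries where they do the work, as an engineer would, in place of code of your own. Each camera call takes 0.05 s, during which the arm holds its last target.

## Working session

There is one attempt and no reset: what is moved stays moved. The work goes in short steps, each a Python script; the robot and the scene stay as the last script left them, time stands still between calls to the robot, and variables do not carry over. Pictures are saved under pics/ and viewed, and the job is handed in when it is done.

```bash
ls; mkdir -p pics; python3 - <<'E'
from station import robot, fingers, vision, workorder, recognise
import cv2, numpy as np
np.set_printoptions(precision=4,suppress=True)
for n in ["scene","side","wrist"]:
    im=vision.grab_frame(n); cv2.imwrite(f"pics/{n}0.png",im[:,:,::-1])
    c=vision.calibration(n); print(n,c)
print(robot.current_time_s(),robot.current_tool_pos(),robot.current_eef_rot(),robot.current_finger_gap())
E
```

```text
pics
scene {'mtx': array([[419.4713,   0.    , 319.9499],
       [  0.    , 419.4713, 197.8621],
       [  0.    ,   0.    ,   1.    ]]), 'extrinsics': array([[-0.795 ,  0.6065,  0.0078,  0.4001],
       [-0.336 , -0.451 ,  0.8269,  0.1155],
       [ 0.505 ,  0.6548,  0.5624, -1.4093],
       [ 0.    ,  0.    ,  0.    ,  1.    ]])}
side {'mtx': array([[514.5602,   0.    , 311.4555],
       [  0.    , 514.5602, 203.1705],
       [  0.    ,   0.    ,   1.    ]]), 'extrinsics': array([[ 0.2928, -0.9562,  0.0008, -0.1698],
       [ 0.6335,  0.1946,  0.7489, -0.3605],
       [-0.7162, -0.2188,  0.6627, -1.3753],
       [ 0.    ,  0.    ,  0.    ,  1.    ]])}
wrist {'mtx': array([[301.308 ,   0.    , 318.3241],
       [  0.    , 301.308 , 198.9961],
       [  0.    ,   0.    ,   1.    ]]), 'T_tool_cam': array([[-0.0003,  0.9525,  0.3046,  0.0782],
       [ 1.    ,  0.0001,  0.0007,  0.0003],
       [ 0.0006,  0.3046, -0.9525, -0.1263],
       [ 0.    ,  0.    ,  0.    ,  1.    ]])}
0.15 [ 0.195  -0.5137  0.2475] [-179.8965    0.0045   20.793 ] 1.003144940042096
```

View pics/scene0.png

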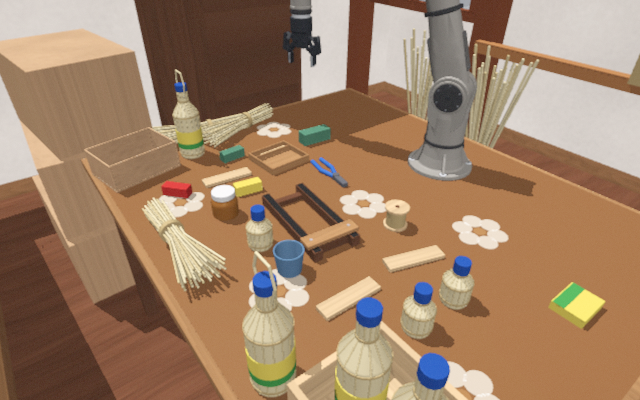

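View pics/side0.png

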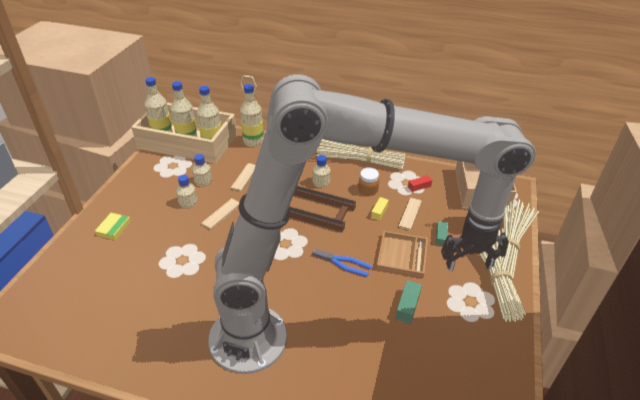

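View pics/wrist0.png

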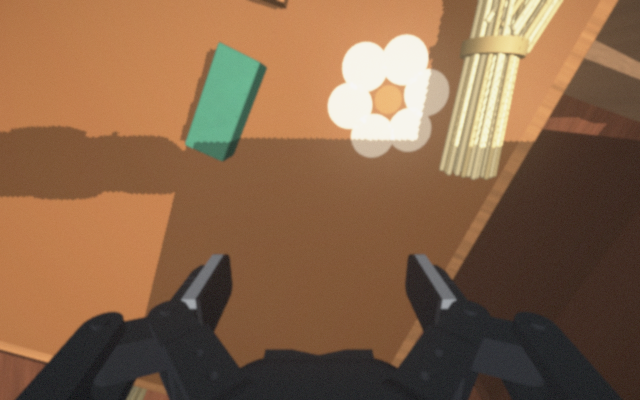

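The candidate spacers in the scene view are small green (232,155), large green (314,134), red (177,189) and yellow (248,187). By the description the spacer is the smaller green one, at scene (232,155) and side (442,232). There are three flasks, at scene (259,228), (419,310) and (457,283). The slats are at (227,177), (350,297) and (414,258).

```bash
cat > h.py <<'E'
from station import robot, fingers, vision, workorder, recognise
import cv2, numpy as np
from scipy.spatial.transform import Rotation as R
from scipy.optimize import least_squares
np.set_printoptions(precision=4,suppress=True)
def cam(name):
    """returns K, T_cam_world(cv axes)"""
    c=vision.calibration(name); F=np.diag([1,-1,-1,1.])
    if name!="wrist": E=c["extrinsics"]
    else:
        T=np.eye(4); T[:3,:3]=R.from_euler('xyz',robot.current_eef_rot(),degrees=True).as_matrix(); T[:3,3]=robot.current_tool_pos()
        E=np.linalg.inv(T@c["T_tool_cam"])
    return c["mtx"],F@E
def grab(name,save=None):
    C=cam(name); im=vision.grab_frame(name)
    if save: cv2.imwrite(f"pics/{save}.png",im[:,:,::-1]); np.savez(f"pics/{save}.npz",K=C[0],E=C[1])
    return im,C
def loadC(save):
    d=np.load(f"pics/{save}.npz"); return d["K"],d["E"]
def proj(C,P):
    K,E=C; P=np.atleast_2d(P); q=P@E[:3,:3].T+E[:3,3]; q=q@K.T; return q[:,:2]/q[:,2:]
def unproj(C,uv,z):
    K,E=C; uv=np.atleast_2d(np.float64(uv)); d=np.c_[uv,np.ones(len(uv))]@np.linalg.inv(K).T@E[:3,:3]
    o=-E[:3,:3].T@E[:3,3]; s=(z-o[2])/d[:,2]; return o+d*s[:,None]
def mtime(): print("t",robot.current_time_s())
E
python3 - <<'E'
from h import *
S=cam("scene");D=cam("side")
def two(n,a,b,z): print(n,unproj(S,a,z)[0][:2],unproj(D,b,z)[0][:2])
two("spacer",(232,155),(442,232),.025)
two("biggreen",(314,134),(409,300),.025)
two("slatfar",(227,177),(410,213),.012)
two("slat2",(350,297),(244,178),.012)
two("slat3",(414,258),(221,213),.012)
two("flaskcap1",(258,214),(321,162),.10)
two("flaskcap2",(423,293),(200,160),.10)
two("flaskcap3",(462,266),(184,182),.10)
two("tray",(278,158),(403,254),.01)
two("jar",(223,193),(370,174),.075)
two("boardslat",(331,235),(260,210),.042)
print(unproj(S,[(302,245),(354,229)],.042))
two("pliers",(330,171),(340,262),.01)
two("cup",(289,249),(0,0),.06)
E
python3 - <<'E'
import cv2
a=cv2.imread('pics/scene0.png')[110:350,150:480]
cv2.imwrite('pics/s0z.png',cv2.resize(a,None,fx=2.4,fy=2.4,interpolation=cv2.INTER_CUBIC))
E
```

```text
spacer [ 0.5488 -0.4229] [ 0.5325 -0.4501]
biggreen [ 0.2338 -0.3894] [ 0.2323 -0.3918]
slatfar [ 0.618  -0.3261] [ 0.6065 -0.3379]
slat2 [0.634  0.2776] [0.6169 0.2674]
slat3 [0.4309 0.2762] [0.4202 0.2686]
flaskcap1 [0.6948 0.0069] [ 0.6788 -0.0045]
flaskcap2 [0.573  0.4118] [0.5654 0.4039]
flaskcap3 [0.4528 0.4103] [0.439  0.4001]
tray [ 0.423  -0.3381] [ 0.4156 -0.3463]
jar [ 0.7057 -0.1608] [ 0.6945 -0.1772]
boardslat [0.5595 0.1177] [0.4424 0.135 ]
[[0.6378 0.1057 0.042 ]
 [0.4988 0.1337 0.042 ]]
pliers [ 0.3359 -0.1665] [ 0.3264 -0.1685]
cup [0.6814 0.1166] [1.7014 2.2754]
```

View pics/s0z.png

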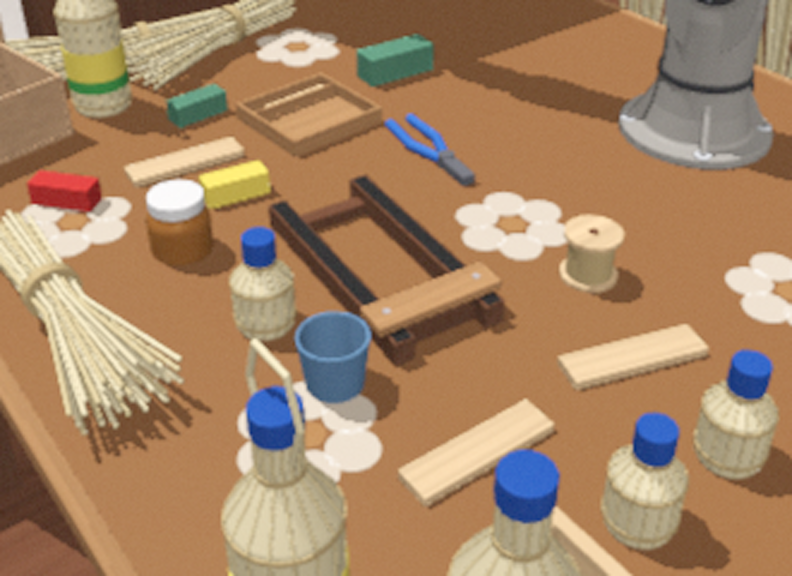

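```bash
python3 - <<'E'
from h import *
robot.move_to([0.50,-0.36,0.33],[180,0,0]); mtime()
im,C=grab("wrist","w1")
robot.move_to([0.50,0.03,0.33],[180,0,0]); mtime()
im,C=grab("wrist","w2"); im,C=grab("wrist","w2b")
robot.move_to([0.49,0.29,0.33],[180,0,0]); mtime()
im,C=grab("wrist","w3")
E
```

```text
t 1.4667
t 2.9667
t 4.0833
```

View pics/w1.png

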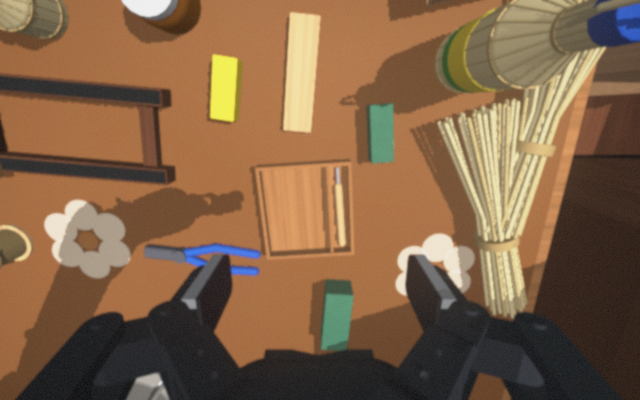

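View pics/w2b.png

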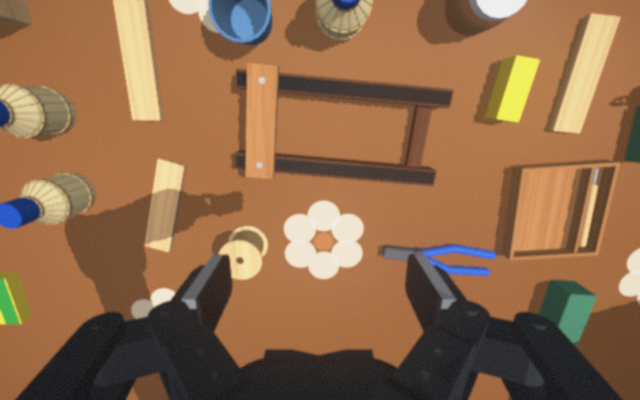

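View pics/w3.png

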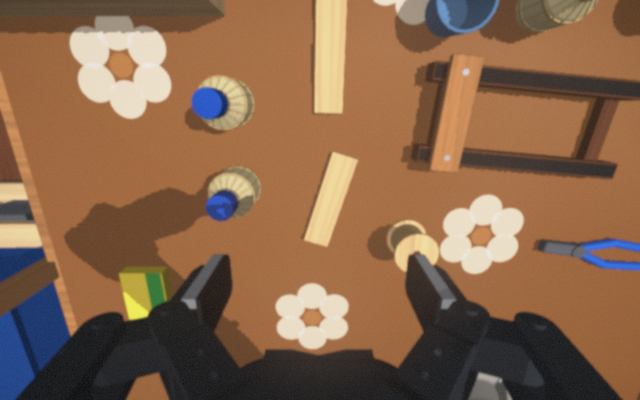

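```bash
cat >> h.py <<'E'
def rect(im,C,x0,x1,y0,y1,z,s=4000.):
    """metric top view: rows down = -x, cols right = -y"""
    W=int((y1-y0)*s);H=int((x1-x0)*s)
    P=np.array([[x1,y1,z],[x1,y0,z],[x0,y0,z],[x0,y1,z]])
    src=proj(C,P).astype(np.float32); dst=np.float32([[0,0],[W,0],[W,H],[0,H]])
    return cv2.warpPerspective(im,cv2.getPerspectiveTransform(src,dst),(W,H),flags=cv2.INTER_CUBIC)
def grid(o,x0,x1,y0,y1,s=4000.,st=.02):
    o=o.copy()
    for x in np.arange(np.ceil(x0/st)*st,x1,st):
        r=int((x1-x)*s); cv2.line(o,(0,r),(o.shape[1],r),(255,0,255),1); cv2.putText(o,f"{x*1000:.0f}",(0,r-2),0,.35,(0,0,0),1)
    for y in np.arange(np.ceil(y0/st)*st,y1,st):
        c=int((y1-y)*s); cv2.line(o,(c,0),(c,o.shape[0]),(255,0,255),1); cv2.putText(o,f"{y*1000:.0f}",(c+1,10),0,.35,(0,0,0),1)
    return o
E
python3 - <<'E'
from h import *
def mk(save,out,b,z,s):
    im=cv2.imread(f"pics/{save}.png"); o=rect(im,loadC(save),*b,z,s); cv2.imwrite(f"pics/{out}.png",grid(o,*b,s))
mk("w2b","r_board",(.44,.64,-.16,.16),.042,2500)
mk("w1","r_spacer",(.46,.62,-.50,-.30),.032,4000)
mk("w3","r_slats",(.36,.62,.2,.46),.012,2300)
E
```

```text
(no output)
```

View pics/r_board.png

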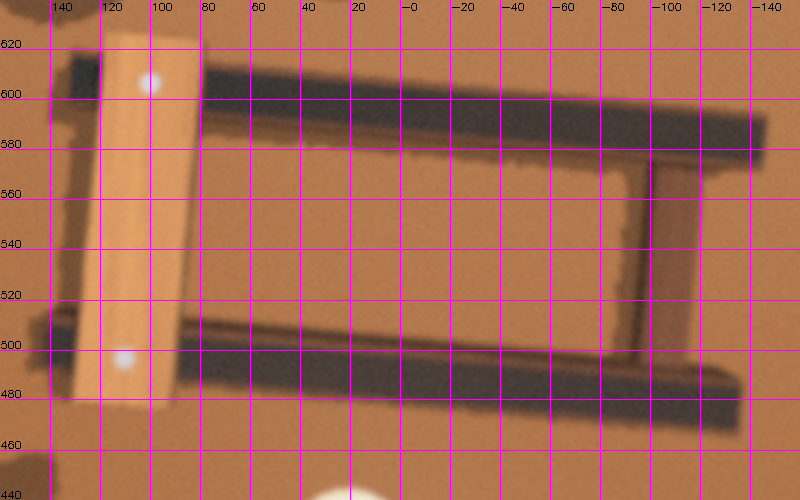

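View pics/r_spacer.png

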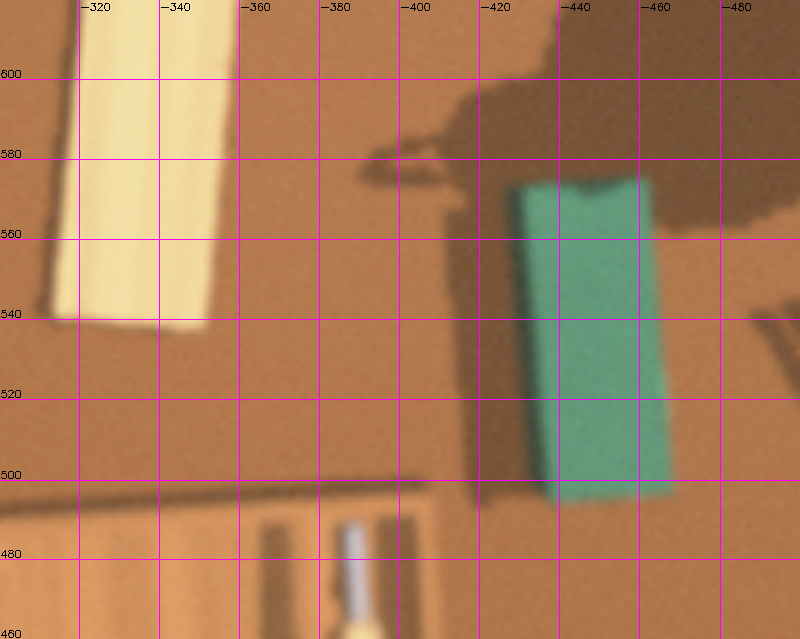

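View pics/r_slats.png

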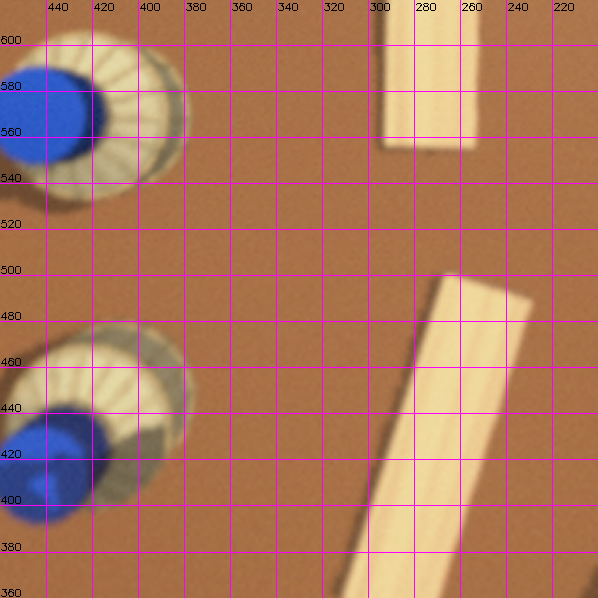

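```bash
cat >> h.py <<'E'
def fit_rect(im,C,z,L,W,init,rng=.005,it=4,sides=(0,1,2,3),chan=None,fixlen=False):
    """fit top-face rectangle (L along own x, W along own y) -> cx,cy,yaw(rad), rms(m)"""
    g=im.astype(np.float32); g=g.mean(2) if chan is None else g[:,:,chan]
    p=np.array(init,float); ds=np.arange(-rng,rng+1e-9,.00025)
    for k in range(it):
        pts=[];lab=[]
        c,s=np.cos(p[2]),np.sin(p[2]); Rm=np.array([[c,-s],[s,c]])
        for sd in sides:
            n=np.array([[1,0],[-1,0],[0,1],[0,-1]][sd],float); half=(L if sd<2 else W)/2; oth=(W if sd<2 else L)/2
            t=np.array([-n[1],n[0]])
            for u in np.linspace(-.85,.85,41)*oth:
                q=n*half+t*u; line=(q+np.outer(ds,n))@Rm.T+p[:2]
                uv=proj(C,np.c_[line,np.full(len(line),z)]).astype(np.float32)
                if uv.min()<2 or uv[:,0].max()>637 or uv[:,1].max()>397: continue
                v=cv2.remap(g,uv[:,0][None],uv[:,1][None],cv2.INTER_LINEAR)[0]
                d=-np.gradient(cv2.GaussianBlur(v[None],(0,0),2)[0]); d[:3]=0;d[-3:]=0
                d=np.maximum(d,0)
                i=d.argmax()
                if d[i]<0.5: continue
                w=d[max(0,i-3):i+4]; off=(ds[max(0,i-3):i+4]*w).sum()/w.sum()
                pts.append(((q+n*off)@Rm.T+p[:2])); lab.append((sd,))
        pts=np.array(pts);lab=np.array([l[0] for l in lab])
        N=np.array([[1,0],[-1,0],[0,1],[0,-1]],float)[lab]; H=np.where(lab<2,L/2,W/2)
        def f(x):
            c,s=np.cos(x[2]),np.sin(x[2]); loc=(pts-x[:2])@np.array([[c,-s],[s,c]])
            return ((loc*N).sum(1)-H)*1000
        r=least_squares(f,p,loss='soft_l1',f_scale=.5); p=r.x; rng=max(.002,rng*.7); ds=np.arange(-rng,rng+1e-9,.00025)
    res=f(p); sm=[round(float(np.median(res[lab==k])),2) if (lab==k).any() else None for k in range(4)]
    return p,sm,len(pts)
def fitp(name,*a,**k):
    p,sm,n=fit_rect(*a,**k); print(name,"x %.1f y %.1f yaw %.2f"%(p[0]*1e3,p[1]*1e3,np.degrees(p[2])),"edge res mm",sm,n); return p
def ld(save): return cv2.imread(f"pics/{save}.png")[:,:,::-1],loadC(save)
E
python3 - <<'E'
from h import *
r=np.radians
fitp("fixed w2b",*ld("w2b"),.042,.15,.04,(.5515,.105,r(-5.4)))
fitp("fixed w3",*ld("w3"),.042,.15,.04,(.5515,.105,r(-5.4)))
fitp("spacer w1",*ld("w1"),.032,.08,.032,(.535,-.449,r(4)),chan=1)
fitp("slatfar w1",*ld("w1"),.012,.15,.04,(.612,-.34,r(-5)))
fitp("slatfar w2",*ld("w2b"),.012,.15,.04,(.612,-.34,r(-5)))
fitp("slat3 w2",*ld("w2b"),.012,.15,.04,(.425,.272,r(-17)))
fitp("slat3 w3",*ld("w3"),.012,.15,.04,(.425,.272,r(-17)))
fitp("slat2 w3",*ld("w3"),.012,.15,.04,(.625,.275,r(0)))
fitp("slat2 w2",*ld("w2b"),.012,.15,.04,(.625,.275,r(0)))
E
```

```text
fixed w2b x 552.0 y 105.0 yaw -5.26 edge res mm [-0.63, -0.64, -0.26, -0.63] 164
fixed w3 x 551.9 y 105.2 yaw -5.27 edge res mm [-0.73, -0.78, -0.47, -0.51] 164
spacer w1 x 534.5 y -449.5 yaw 4.88 edge res mm [-0.48, -0.55, -0.22, -0.51] 164
slatfar w1 x 611.8 y -337.9 yaw -5.56 edge res mm [-0.0, -0.03, 0.03, 0.22] 164
slatfar w2 x 611.6 y -337.9 yaw -5.51 edge res mm [-0.23, -0.24, 0.23, 0.24] 164
slat3 w2 x 424.1 y 270.4 yaw -17.60 edge res mm [0.27, 0.48, -0.0, 0.01] 164
slat3 w3 x 424.1 y 270.3 yaw -17.51 edge res mm [0.23, 0.25, 0.21, 0.25] 164
slat2 w3 x 631.1 y 271.6 yaw -1.42 edge res mm [None, -0.01, 0.02, -0.0] 121
slat2 w2 x 630.9 y 271.7 yaw -1.40 edge res mm [None, 0.02, 0.03, 0.23] 123
```

```bash
python3 - <<'E'
from h import *
r=np.radians
print(robot.current_joint_positions())
for y in (180,-180,90,-90,0): print(y,robot.inverse_kinematics([.60,.06,.33],[180,0,y]))
robot.move_to([.60,.06,.30],[180,0,180]); im,C=grab("wrist","w4")
fitp("fixed w4",im,C,.042,.15,.04,(.5515,.105,r(-5.4)))
robot.move_to([.55,.06,.30],[180,0,90]); im,C=grab("wrist","w5")
fitp("fixed w5",im,C,.042,.15,.04,(.5515,.105,r(-5.4)))
robot.move_to([.50,.06,.30],[180,0,0]); im,C=grab("wrist","w6")
fitp("fixed w6",im,C,.042,.15,.04,(.5515,.105,r(-5.4)))
mtime()
E
```

```text
[ -13.0096   20.9085  -27.836    73.2288    9.7166   88.1642 -129.8422]
180 [ 26.5174  34.0334 -61.7862  66.4599  29.6777  95.0719  62.3204]
-180 [ 26.5174  34.0334 -61.7862  66.4599  29.6777  95.0719  62.3204]
90 [ 15.8122  27.1778 -38.2203  66.9243  16.4175  91.0625 -18.8879]
-90 [ -33.7206   26.5828   43.0312   69.2571  -17.7813   90.6206 -174.0628]
0 [   6.9218   24.6044  -22.6931   67.3396    9.2433   89.7606 -103.934 ]
fixed w4 x 551.8 y 105.0 yaw -5.26 edge res mm [-0.66, -0.61, -0.27, -0.64] 164
fixed w5 x 552.1 y 105.1 yaw -5.32 edge res mm [-0.76, -0.66, -0.49, -0.5] 164
fixed w6 x 552.0 y 105.0 yaw -5.27 edge res mm [-0.67, -0.65, -0.44, -0.55] 164
t 9.7
```

```bash
cat >> h.py <<'E'
YB=np.radians(-5.27); F0=np.array([.5520,.1050])
def b2w(bx,by):
    c,s=np.cos(YB),np.sin(YB); return F0+np.array([[c,-s],[s,c]])@np.array([bx,by-.108])
def w2b(p):
    c,s=np.cos(YB),np.sin(YB); return (np.array([[c,-s],[s,c]]).T@(np.array(p[:2])-F0))+[0,.108]
YBD=float(np.degrees(YB))
def look(x,y,z=.30,yaw=0,save=None):
    robot.move_to([x-.05*np.cos(np.radians(yaw)),y-.05*np.sin(np.radians(yaw)),z],[180,0,yaw]); return grab("wrist",save)
def ori(yaw): return [180,0,yaw]
def st(s=""):
    print(s,"t %.1f"%robot.current_time_s(),"pos",robot.current_tool_pos(),"F",robot.current_contact_force(),"gap %.3f"%robot.current_finger_gap())
E
python3 - <<'E'
from h import *
print(robot.tip_reach)
im,C=look(.535,-.45,.25,0,"w7")
p=fitp("spacer",im,C,.032,.08,.032,(.535,-.4495,.085),chan=1,rng=.02)
cv2.imwrite("pics/w7c.png",rect(im,C,p[0]-.08,p[0]+.08,p[1]-.1,p[1]+.1,.032,3000)[:,:,::-1])
st()
E
```

```text
0.017
spacer x 534.8 y -449.6 yaw 4.44 edge res mm [-1.08, -0.86, -0.35, -0.4] 164
 t 11.6 pos [ 0.4866 -0.448   0.2505] F [-0.2834  0.9356 -0.1046] gap 1.001
```

View pics/w7c.png

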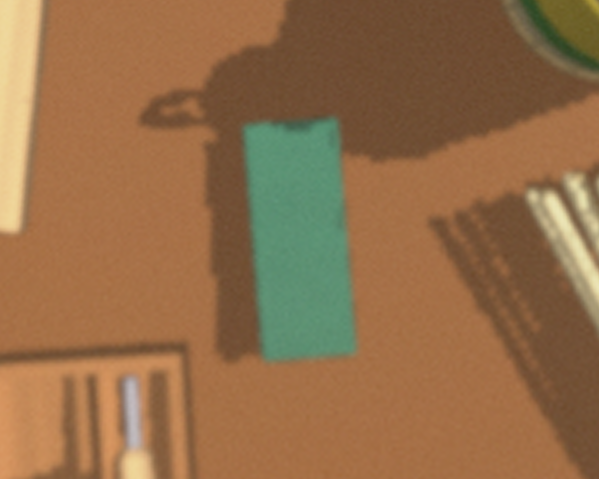

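The crop shows a plain green bar about 80 x 32 mm, the smaller of the two greens, so the choice holds. Picking it up now.

```bash
python3 - <<'E'
from h import *
p=(.5348,-.4496); yaw=4.7
robot.move_to([*p,.10],ori(yaw))
fingers.gripper_to(.75,40)
robot.line_to([*p,.031],velocity=.12); st("down")
im,C=grab("wrist","w8")
fingers.gripper_to(.2,50); st("grip")
robot.line_to([*p,.13],velocity=.2); st("lift")
im,C=grab("wrist","w9"); 
E
```

```text
down t 13.4 pos [ 0.5353 -0.4499  0.0316] F [ 0.0745 -0.0208 -0.7337] gap 0.747
grip t 13.8 pos [ 0.5355 -0.4501  0.0323] F [ 0.0841 -0.4613  4.3986] gap 0.361
lift t 14.4 pos [ 0.5339 -0.449   0.1285] F [-0.5479  1.2738 -1.0425] gap 0.363
```

View pics/w9.png

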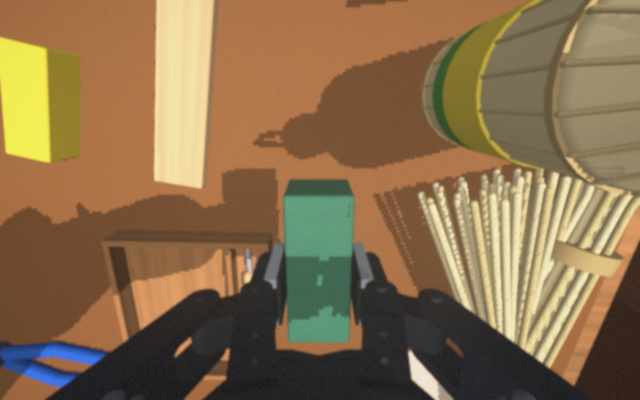

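```bash
python3 - <<'E'
from h import *
im,C=ld("w9")
p=fitp("held",im,C,.1285,.08,.032,(.534,-.449,np.radians(4.7)),chan=1,sides=(0,1,2,3),rng=.006)
a=b2w(-.057,.0695)
robot.move_to([*a,.13],ori(YBD)); st("above")
im,C=grab("wrist","w10")
fitp("held",im,C,robot.current_tool_pos()[2],.08,.032,(*a,YB),chan=1,rng=.006)
r=robot.line_to([*a,.072],velocity=.15); st("low")
r=robot.line_to([*a,.060],velocity=.03,f_stop=5); st("seat %s"%r)
E
```

```text
held x 533.8 y -449.1 yaw 4.47 edge res mm [-0.31, -0.32, -0.62, -0.54] 164
above t 16.4 pos [0.4924 0.0706 0.13  ] F [ 0.5537  0.62   -0.3044] gap 0.361
held x 492.1 y 70.9 yaw -7.08 edge res mm [-0.1, -0.28, -0.45, -0.47] 142
low t 17.0 pos [0.4921 0.0717 0.0722] F [-0.2149  0.1156 -0.5087] gap 0.365
seat True t 17.4 pos [0.4926 0.072  0.0622] F [-0.0521 -0.1749  4.2038] gap 0.366
```

View pics/w10.png

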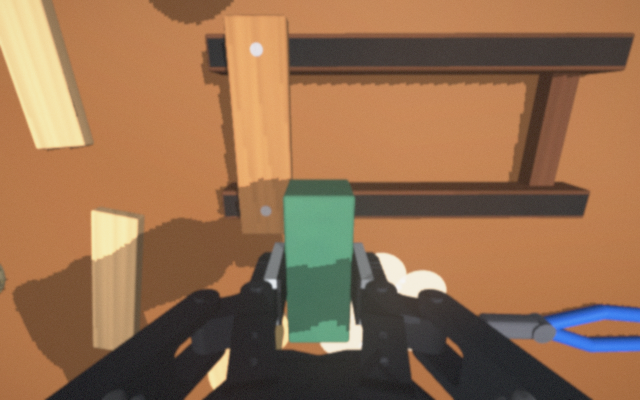

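```bash
python3 - <<'E'
from h import *
z=.0624
t=b2w(-.057,.0765)
r=robot.line_to([*t,z],velocity=.01,f_stop=4); st("butt %s"%r); print(w2b(robot.current_tool_pos()), robot.current_eef_rot())
p=w2b(robot.current_tool_pos())
a=b2w(p[0],p[1]-.0002); robot.line_to([*a,z],velocity=.01); st("relax");print(w2b(robot.current_tool_pos()))
fingers.gripper_to(.6); st("rel")
q=robot.current_tool_pos(); robot.line_to([q[0],q[1],.14],velocity=.25)
im,C=look(.52,.06,.26,0,"w11")
p=fitp("spacer",im,C,.062,.08,.032,(.492,.073,YB),chan=1,rng=.008); print(w2b(p))
p=fitp("fixed",im,C,.042,.15,.04,(*F0,YB))
st()
E
```

```text
butt True t 17.9 pos [0.4926 0.0744 0.0622] F [-0.4696  0.1213  3.4426] gap 0.362
[-0.0563  0.072 ] [179.882   -0.0409  -5.3297]
relax t 18.1 pos [0.4926 0.0744 0.0622] F [ 1.0108 -0.4238  0.7098] gap 0.364
[-0.0564  0.072 ]
rel t 18.4 pos [0.4922 0.0742 0.0621] F [-0.2215 -0.0627 -0.1226] gap 0.598
spacer x 491.9 y 74.2 yaw -5.73 edge res mm [-0.48, -0.76, -0.45, -0.52] 164
[-0.057   0.0718]
fixed x 551.9 y 104.8 yaw -5.17 edge res mm [-0.66, -0.66, -0.23, -0.81] 150
 t 19.5 pos [0.4689 0.0596 0.2584] F [-0.5238  1.2542 -0.1179] gap 0.601
```

View pics/w11.png

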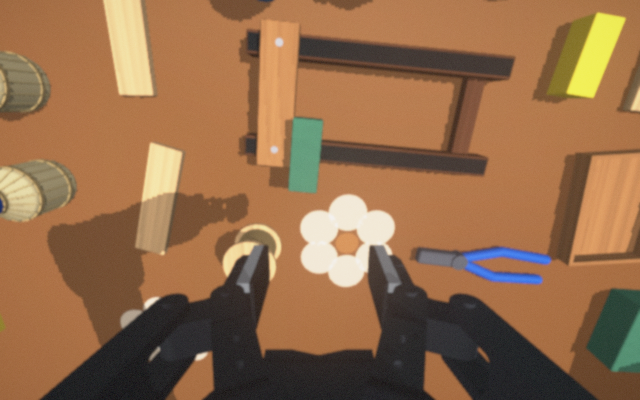

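```bash
cat >> h.py <<'E'
def pick_slat(p,yaw,tag):
    robot.move_to([*p,.09],ori(yaw)); fingers.gripper_to(.78,50)
    robot.line_to([*p,.0178],velocity=.12,f_stop=8); st("down")
    fingers.gripper_to(.3,60); st("grip"); zg=robot.current_tool_pos()[2]
    robot.line_to([*p,.115],velocity=.2); st("lift")
    im,C=grab("wrist",tag); return zg
E
python3 - <<'E'
from h import *
zg=pick_slat((.4241,.2703),-17.5,"w12"); print(zg)
E
```

```text
down t 21.6 pos [0.4245 0.2708 0.0183] F [0.2823 0.4331 0.1984] gap 0.786
grip t 22.0 pos [0.4249 0.2711 0.0191] F [-1.0732 -0.4969  6.5303] gap 0.446
lift t 22.6 pos [0.4235 0.2695 0.114 ] F [-0.0154  0.4952 -1.5108] gap 0.447
0.019060919785663072
```

View pics/w12.png

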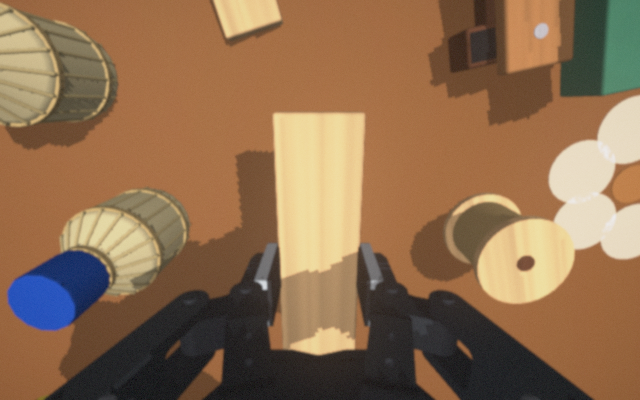

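```bash
cat >> h.py <<'E'
def place_slat(by,zg,off=.003):
    a=b2w(0,by-off)
    robot.move_to([*a,.115],ori(YBD))
    robot.line_to([*a,.034+zg],velocity=.15); st("low")
    r=robot.line_to([*a,.027+zg],velocity=.02,f_stop=4); st("seat %s"%r)
E
python3 - <<'E'
from h import *
place_slat(.036,.0191); print(w2b(robot.current_tool_pos()))
q=robot.current_tool_pos(); t=b2w(0,.0405)
r=robot.line_to([*t,q[2]],velocity=.01,f_stop=3); st("butt %s"%r); print(w2b(robot.current_tool_pos()),robot.current_eef_rot())
E
```

```text
low t 24.3 pos [0.5542 0.0321 0.0621] F [-0.0047 -4.7095 32.5921] gap 0.443
seat True t 24.5 pos [0.5547 0.032  0.0626] F [-1.782  -0.5583  7.635 ] gap 0.448
[0.0094 0.0356]
butt True t 24.9 pos [0.5547 0.0321 0.0628] F [-0.4669  1.0345  4.1745] gap 0.448
[0.0094 0.0356] [179.9647  -1.357   -5.0643]
```

```bash
python3 - <<'E'
from h import *
im,C=grab("wrist","w13")
for n in ("scene","side"):
    im,C=grab(n,n+"1")
a=cv2.imread("pics/scene1.png")[150:290,230:430]; cv2.imwrite("pics/sc1z.png",cv2.resize(a,None,fx=4,fy=4,interpolation=cv2.INTER_CUBIC))
a=cv2.imread("pics/side1.png")[130:270,220:420]; cv2.imwrite("pics/sd1z.png",cv2.resize(a,None,fx=4,fy=4,interpolation=cv2.INTER_CUBIC))
E
```

```text
(no output)
```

View pics/w13.png

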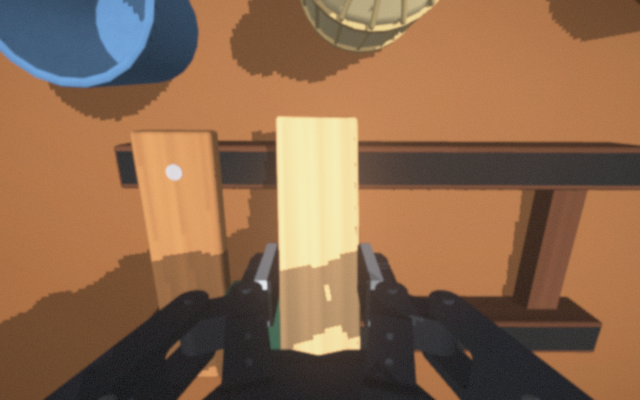

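View pics/sc1z.png

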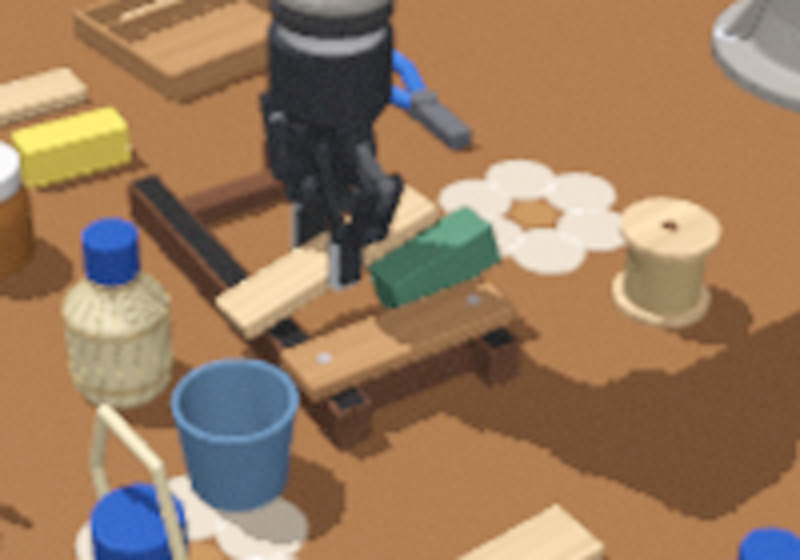

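View pics/sd1z.png

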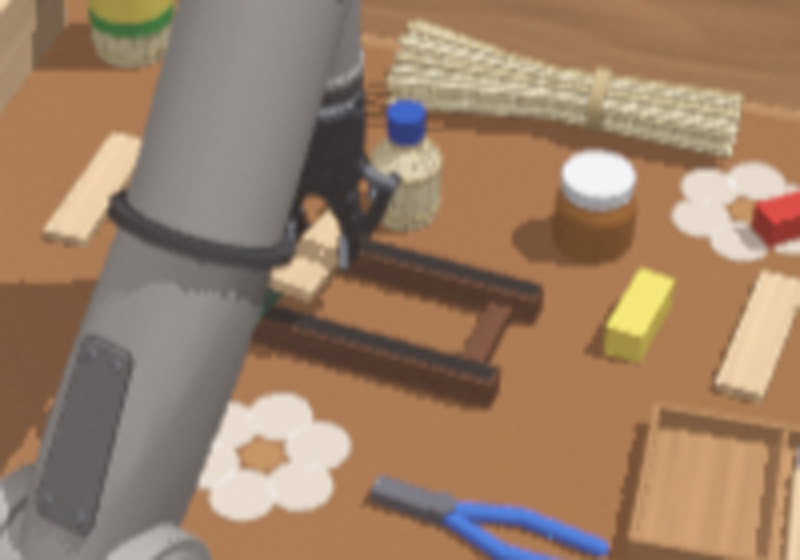

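```bash
python3 - <<'E'
from h import *
q=robot.current_tool_pos()
robot.line_to([q[0],q[1],.14],orientation=ori(YBD),velocity=.1); st("up")
im,C=grab("scene","scene2")
a=cv2.imread("pics/scene2.png")[150:290,230:430]; cv2.imwrite("pics/sc2z.png",cv2.resize(a,None,fx=4,fy=4,interpolation=cv2.INTER_CUBIC))
im,C=grab("wrist","w14")
E
```

```text
up t 25.9 pos [0.5538 0.0314 0.139 ] F [-0.1952 -0.5251 -1.242 ] gap 0.447
```

View pics/sc2z.png

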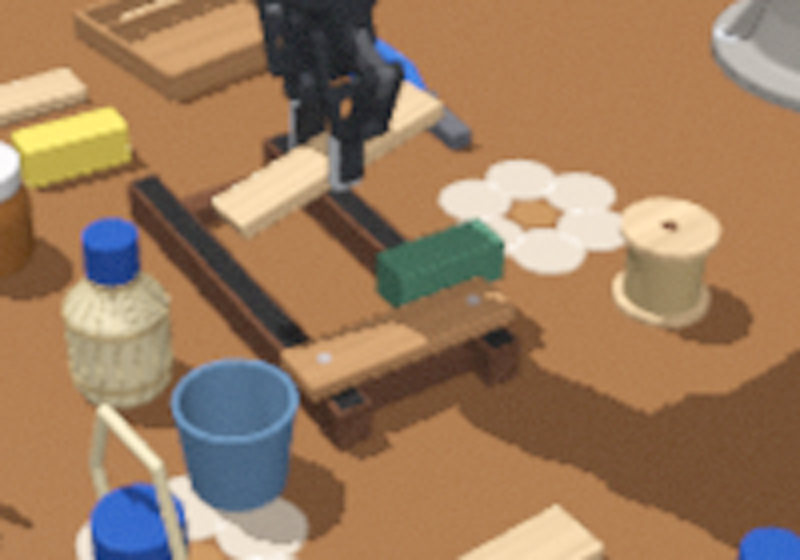

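View pics/w14.png

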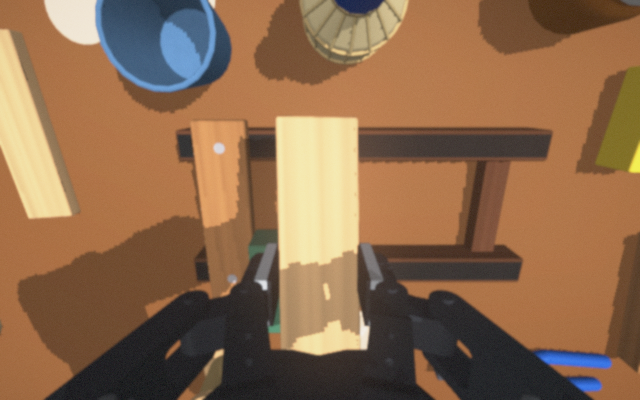

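```bash
python3 - <<'E'
from h import *
robot.move_to([.46,-.02,.24],ori(0))
im,C=grab("wrist","w15")
p=fitp("spacer",im,C,.062,.08,.032,(.495,.073,YB),chan=1,rng=.01); print(w2b(p))
st()
E
```

```text
spacer x 494.4 y 73.8 yaw -5.67 edge res mm [-0.42, -0.67, -0.43, -0.43] 164
[-0.0545  0.0717]
 t 26.7 pos [ 0.4602 -0.0195  0.2389] F [ 0.0885 -0.0881 -0.5753] gap 0.451
```

View pics/w15.png

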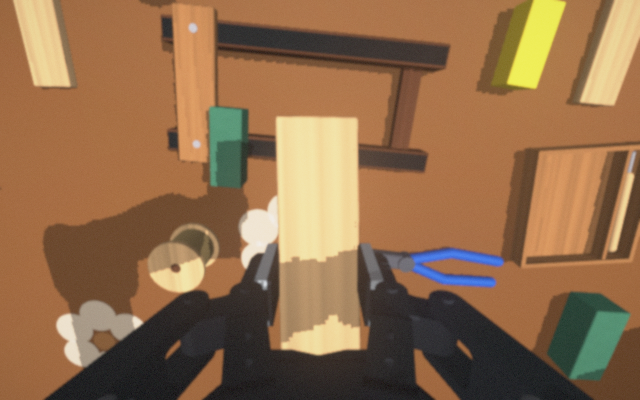

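```bash
python3 - <<'E'
from h import *
zg=.0191
a=b2w(0,-.05)
robot.move_to([*a,.11],ori(YBD))
robot.line_to([*a,.055],velocity=.15,f_stop=6); st("low")
r=robot.line_to([*a,.027+zg],velocity=.02,f_stop=4); st("seat %s"%r)
fingers.gripper_to(.62); 
q=robot.current_tool_pos(); robot.line_to([q[0],q[1],.13],velocity=.25)
im,C=look(.53,.0,.26,0,"w16")
p=fitp("slat",im,C,.042,.15,.04,(*a,YB),rng=.008); print(w2b(p))
p=fitp("spacer",im,C,.062,.08,.032,(.495,.073,YB),chan=1,rng=.01); print(w2b(p))
st()
E
```

```text
low t 27.9 pos [ 0.5386 -0.0518  0.057 ] F [-0.1168  0.0756  0.3783] gap 0.450
seat True t 28.2 pos [ 0.5386 -0.0522  0.0549] F [-0.8303 -1.1024  4.6103] gap 0.448
slat x 538.0 y -52.0 yaw -4.91 edge res mm [0.01, -0.02, 0.03, 0.22] 164
[ 0.0005 -0.0496]
spacer x 494.6 y 73.8 yaw -5.34 edge res mm [-0.22, -0.2, -0.21, -0.4] 164
[-0.0543  0.0716]
 t 29.6 pos [ 0.4792 -0.0016  0.2576] F [-0.3335 -0.6811 -0.8959] gap 0.621
```

View pics/w16.png

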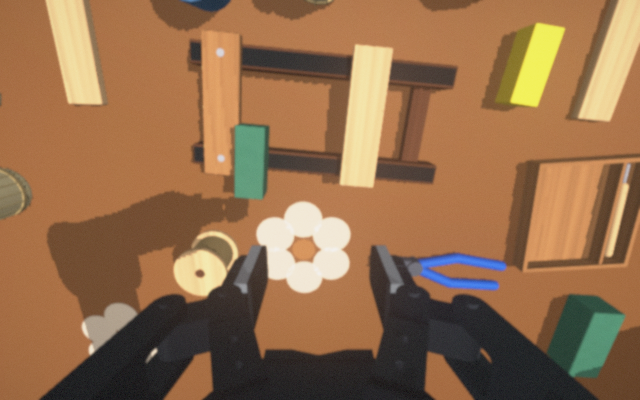

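```bash
python3 - <<'E'
from h import *
a=b2w(.0185,-.0496)
robot.move_to([*a,.10],ori(YBD)); fingers.gripper_to(.64,60)
r=robot.line_to([*a,.0455],velocity=.12,f_stop=8); st("down %s"%r)
fingers.gripper_to(.3,80); st("grip")
robot.line_to([*a,.058],velocity=.1); st("lift")
a=b2w(.018,.033-.004)
robot.line_to([*a,.058],velocity=.15); st("over")
r=robot.line_to([*a,.043],velocity=.02,f_stop=4); st("seat %s"%r); print(w2b(robot.current_tool_pos()))
im,C=grab("wrist","w17")
im,C=grab("scene","scene3")
a=cv2.imread("pics/scene3.png")[150:290,230:430]; cv2.imwrite("pics/sc3z.png",cv2.resize(a,None,fx=4,fy=4,interpolation=cv2.INTER_CUBIC))
E
```

```text
down False t 31.2 pos [ 0.5564 -0.0535  0.046 ] F [ 0.613  -0.0085  0.5991] gap 0.641
grip t 31.5 pos [ 0.5572 -0.0535  0.0472] F [-0.5495  0.1701  5.7247] gap 0.440
lift t 31.8 pos [ 0.5565 -0.0537  0.0585] F [-0.0412  0.1905 -0.9571] gap 0.444
over t 32.4 pos [0.5624 0.0234 0.0575] F [-0.5433 -1.1203 -1.3429] gap 0.440
seat True t 33.0 pos [0.5626 0.0242 0.0472] F [-0.288   0.5081  4.7189] gap 0.442
[0.018  0.0285]
```

View pics/sc3z.png

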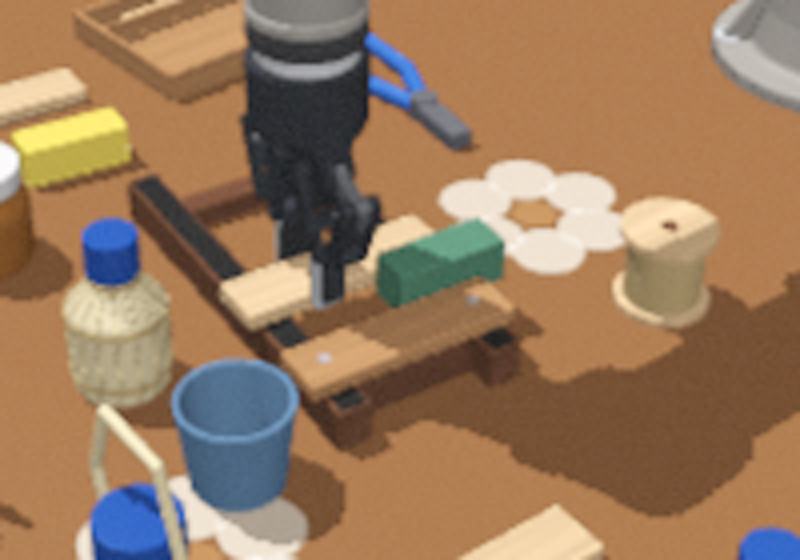

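View pics/w17.png

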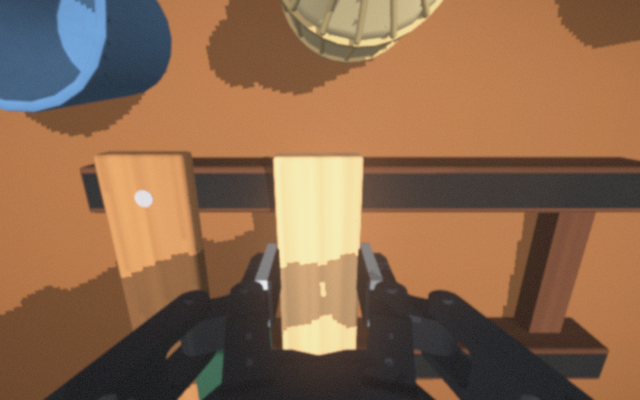

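```bash
python3 - <<'E'
from h import *
q=robot.current_tool_pos(); t=b2w(.018,.034); 
robot.line_to([*t,.0476],velocity=.03); st("pre")
t=b2w(.018,.0405)
r=robot.line_to([*t,.0475],velocity=.008,f_stop=2.5); st("butt %s"%r); print(w2b(robot.current_tool_pos()),robot.current_eef_rot())
E
```

```text
pre t 33.5 pos [0.5628 0.0307 0.0472] F [-0.0039  0.5491  0.5628] gap 0.440
butt True t 34.0 pos [0.5632 0.0319 0.0472] F [0.4893 0.68   3.1147] gap 0.444
[0.0179 0.0362] [179.8746   0.1701  -5.3151]
```

```bash
python3 - <<'E'
from h import *
fingers.gripper_to(.62); st("rel")
q=robot.current_tool_pos(); robot.line_to([q[0],q[1],.13],velocity=.25)
im,C=look(.53,.04,.26,0,"w18")
p=fitp("slat",im,C,.042,.15,.04,(*b2w(0,.036),YB),rng=.006); print(w2b(p))
p=fitp("spacer",im,C,.062,.08,.032,(.495,.073,YB),chan=1,rng=.01); print(w2b(p))
p=fitp("fixed",im,C,.042,.15,.04,(*F0,YB))
st()
E
```

```text
rel t 34.3 pos [0.5619 0.0316 0.046 ] F [-0.2761 -0.2535 -0.5235] gap 0.620
slat x 544.0 y 33.3 yaw -4.81 edge res mm [-0.07, -0.06, -0.03, 0.15] 164
[-0.0014  0.0359]
spacer x 494.7 y 74.4 yaw -4.76 edge res mm [-0.41, -0.43, -0.92, -0.96] 164
[-0.0542  0.0722]
fixed x 551.8 y 104.8 yaw -5.11 edge res mm [-0.64, -0.64, -0.25, -0.66] 148
 t 35.5 pos [0.4796 0.0389 0.2577] F [-0.8895 -0.2819 -0.2744] gap 0.623
```

View pics/w18.png

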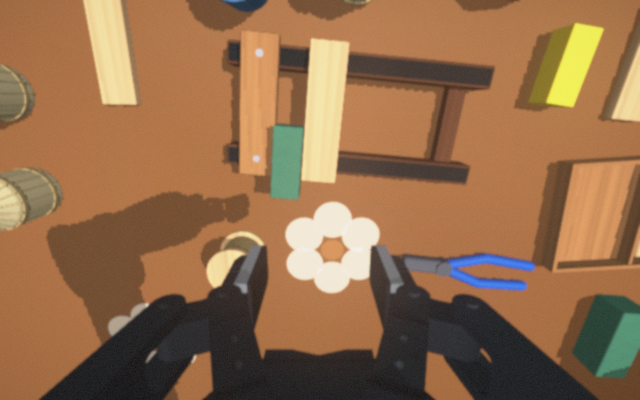

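```bash
cat >> h.py <<'E'
def step_spacer(p0,by1,bx1=-.057,tag=None):
    """p0 board coords of spacer now; lift, set down 2.5mm off at by1, slide to by1"""
    a=b2w(*p0)
    robot.move_to([*a,.11],ori(YBD)); fingers.gripper_to(.62,50)
    r=robot.line_to([*a,.0622],velocity=.12,f_stop=8); st("down %s"%r)
    fingers.gripper_to(.2,50); st("grip"); zg=robot.current_tool_pos()[2]-.030
    robot.line_to([*a,.112],velocity=.15); st("lift")
    a=b2w(bx1,by1-.0025)
    robot.line_to([*a,.112],velocity=.2)
    robot.line_to([*a,.036+zg],velocity=.15)
    r=robot.line_to([*a,.026+zg],velocity=.025,f_stop=4); st("seat %s"%r)
    z=robot.current_tool_pos()[2]+.0003
    a=b2w(bx1,by1)
    r=robot.line_to([*a,z],velocity=.008,f_stop=3); st("butt %s"%r); print(w2b(robot.current_tool_pos()))
def leave(z=.13,op=.62):
    fingers.gripper_to(op); q=robot.current_tool_pos(); robot.line_to([q[0],q[1],z],velocity=.25)
E
python3 - <<'E'
from h import *
step_spacer((-.0542,.0721),.0)
leave()
im,C=look(.52,.02,.26,0,"w19")
p=fitp("slat1",im,C,.042,.15,.04,(*b2w(0,.036),YB),rng=.006); print(w2b(p))
p=fitp("spacer",im,C,.062,.08,.032,(*b2w(-.057,0),YB),chan=1,rng=.01); print(w2b(p))
st()
E
```

```text
down False t 36.9 pos [0.4951 0.0743 0.0627] F [0.0871 0.5393 0.6376] gap 0.617
grip t 37.2 pos [0.496  0.074  0.0635] F [ 0.2611 -1.4922  5.3302] gap 0.361
lift t 37.7 pos [0.4943 0.0741 0.1116] F [-0.6162 -0.6977 -0.4424] gap 0.361
seat True t 38.9 pos [0.4869 0.0005 0.0726] F [-2.3774 -0.3241  7.9973] gap 0.361
butt True t 39.2 pos [0.4869 0.0006 0.0727] F [-0.3115  0.1123  3.3565] gap 0.363
[-0.0552 -0.0019]
slat1 x 543.8 y 33.1 yaw -5.10 edge res mm [-0.09, -0.02, -0.06, -0.04] 164
[-0.0015  0.0356]
spacer x 484.3 y -8.3 yaw -3.51 edge res mm [-0.24, -0.63, -1.93, -1.67] 157
[-0.057  -0.0111]
 t 40.5 pos [0.4689 0.0193 0.2584] F [-0.6406 -0.0248  0.2348] gap 0.615
```

View pics/w19.png

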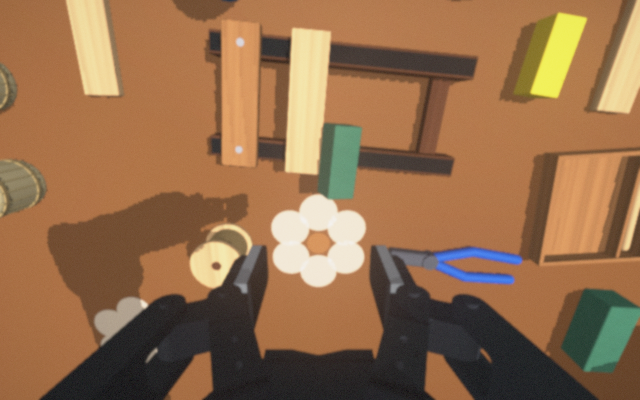

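```bash
python3 - <<'E'
from h import *
robot.move_to([.455,-.01,.19],ori(0)); im,C=grab("wrist","w20")
b=(.42,.56,-.06,.08)
o=rect(im,C,*b,.062,4000); cv2.imwrite("pics/w20r.png",grid(o,*b)[:,:,::-1])
im,C=grab("scene","scene4")
a=cv2.imread("pics/scene4.png")[150:290,230:430]; cv2.imwrite("pics/sc4z.png",cv2.resize(a,None,fx=4,fy=4,interpolation=cv2.INTER_CUBIC))
E
```

```text
(no output)
```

View pics/w20r.png

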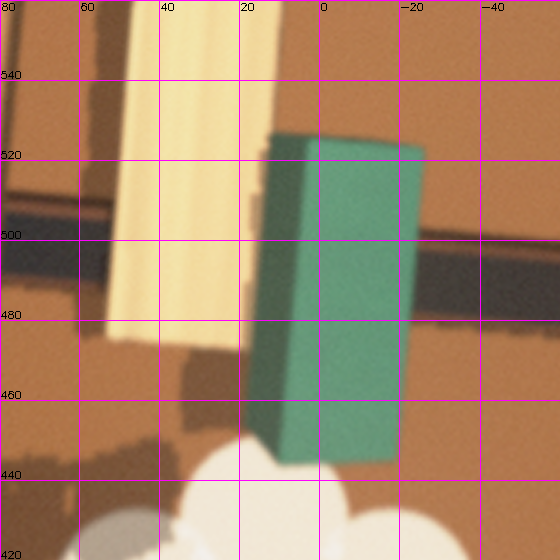

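View pics/sc4z.png

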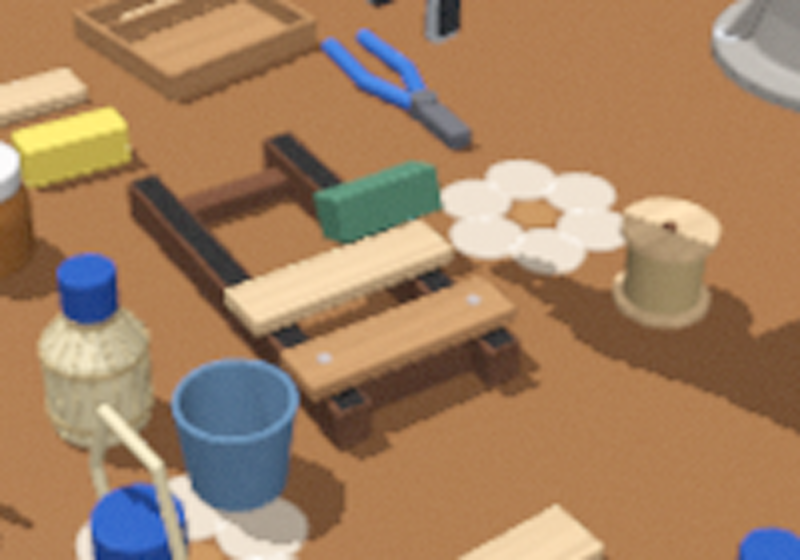

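The rectified view shows the spacer leaning: its +y bottom edge sits on the slat edge at about y=15, and its top is tilted towards -y. The flask beside the board has also been knocked, from (110,310) to (88,350) in the crop. I'll nudge the spacer off the slat with closed fingers, then regrip it.

```bash
python3 - <<'E'
from h import *
a=b2w(-.056,.046)
robot.move_to([*a,.11],ori(YBD)); fingers.gripper_to(0.0,30); st("shut")
robot.line_to([*a,.064],velocity=.15,f_stop=6); st("down")
a=b2w(-.056,.006)
r=robot.line_to([*a,.064],velocity=.02,f_stop=2.5); st("touch %s"%r); c=w2b(robot.current_tool_pos()); print(c)
im,C=grab("scene","scene5")
a=cv2.imread("pics/scene5.png")[150:290,230:430]; cv2.imwrite("pics/sc5z.png",cv2.resize(a,None,fx=4,fy=4,interpolation=cv2.INTER_CUBIC))
E
```

```text
shut t 42.1 pos [0.4906 0.0481 0.1103] F [-0.1067  0.0167 -0.1247] gap -0.002
down t 42.5 pos [0.4904 0.0486 0.0639] F [0.0046 0.2781 0.6445] gap -0.003
touch False t 44.7 pos [0.4869 0.0087 0.064 ] F [-0.1715  0.3695  0.2942] gap 0.001
[-0.056   0.0061]
```

View pics/sc5z.png

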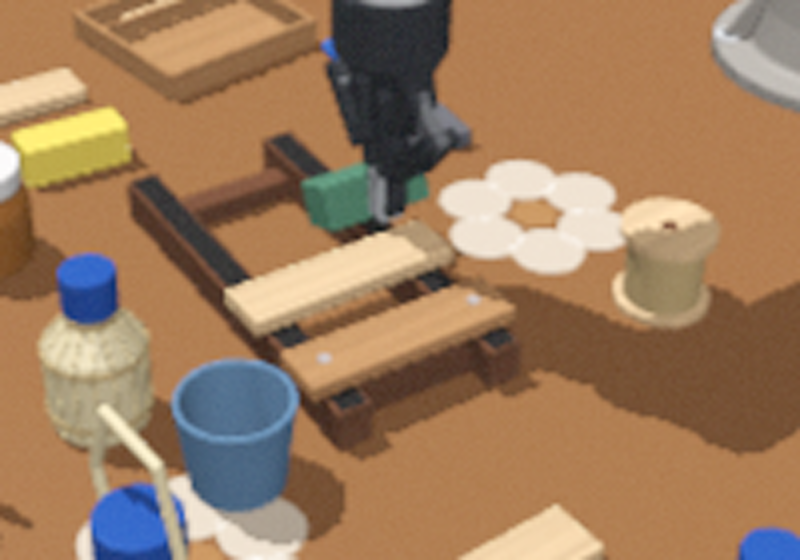

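```bash
python3 - <<'E'
from h import *
q=robot.current_tool_pos(); a=b2w(-.056,.012); robot.line_to([*a,.064],velocity=.08); robot.line_to([*a,.12],velocity=.25)
fingers.gripper_to(.62)
robot.move_to([.455,-.01,.19],ori(0)); im,C=grab("wrist","w21")
b=(.42,.56,-.06,.08)
o=rect(im,C,*b,.062,4000); cv2.imwrite("pics/w21r.png",grid(o,*b)[:,:,::-1])
p=fitp("spacer",im,C,.062,.08,.032,(*b2w(-.057,-.018),YB),chan=1,rng=.012); print(w2b(p))
p=fitp("slat1",im,C,.042,.15,.04,(*b2w(-.001,.0356),YB),rng=.006); print(w2b(p)); st()
E
```

```text
spacer x 484.3 y -11.9 yaw -5.13 edge res mm [-0.38, -0.85, -0.37, -0.38] 154
[-0.0567 -0.0146]
slat1 x 544.0 y 32.8 yaw -4.78 edge res mm [None, -0.03, -0.0, 0.14] 123
[-0.0013  0.0354]
 t 46.4 pos [ 0.4549 -0.0101  0.1899] F [-0.1713 -0.0493  0.082 ] gap 0.620
```

View pics/w21r.png

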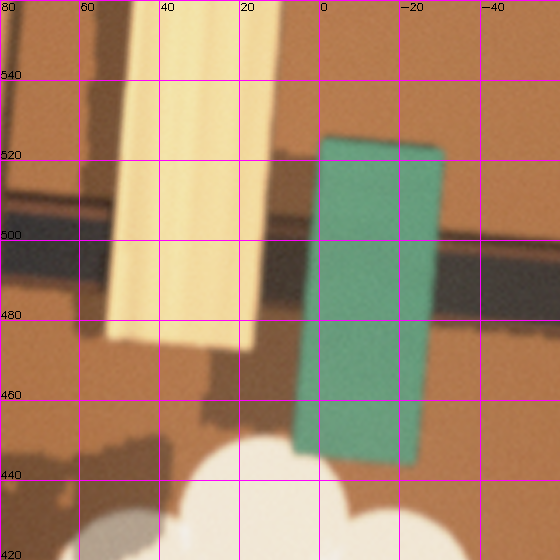

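```bash
python3 - <<'E'
from h import *
a=b2w(-.0567,-.0144)
robot.move_to([*a,.11],ori(YBD))
r=robot.line_to([*a,.0622],velocity=.12,f_stop=8); st("down %s"%r)
fingers.gripper_to(.2,60); st("grip")
q=robot.current_tool_pos(); z=q[2]+.0008
print(w2b(q))
a=b2w(-.057,-.004); robot.line_to([*a,z],velocity=.03); st("near")
a=b2w(-.057,-.0004); r=robot.line_to([*a,z-.0004],velocity=.01,f_stop=3); st("butt %s"%r); print(w2b(robot.current_tool_pos()))
leave(.12)
robot.move_to([.455,-.01,.19],ori(0)); im,C=grab("wrist","w22")
b=(.42,.56,-.06,.08)
o=rect(im,C,*b,.062,4000); cv2.imwrite("pics/w22r.png",grid(o,*b)[:,:,::-1])
p=fitp("spacer",im,C,.062,.08,.032,(*b2w(-.057,-.001),YB),chan=1,rng=.008); print(w2b(p))
p=fitp("slat1",im,C,.042,.15,.04,(*b2w(-.001,.0356),YB),rng=.006); print(w2b(p)); st()
E
```

```text
down False t 47.4 pos [ 0.4851 -0.0115  0.0634] F [0.249  0.5506 0.1248] gap 0.624
grip t 47.7 pos [ 0.4857 -0.0115  0.0638] F [-0.2467 -1.0496  5.8599] gap 0.360
[-0.0553 -0.0141]
near t 48.2 pos [ 0.4846 -0.001   0.0643] F [ 0.0115 -0.7965 -1.5295] gap 0.361
butt False t 48.7 pos [0.4853 0.0024 0.0642] F [ 0.5132  1.0804 -0.0991] gap 0.359
[-0.057  -0.0003]
spacer x 483.9 y 2.2 yaw -5.66 edge res mm [-0.03, -1.37, -0.79, -0.73] 131
[-0.0584 -0.0006]
slat1 x 544.2 y 33.4 yaw -5.65 edge res mm [None, -0.03, -0.27, -0.07] 122
[-0.0012  0.036 ]
 t 49.9 pos [ 0.4541 -0.0104  0.189 ] F [-0.9265 -0.8406  0.1702] gap 0.622
```

View pics/w22r.png

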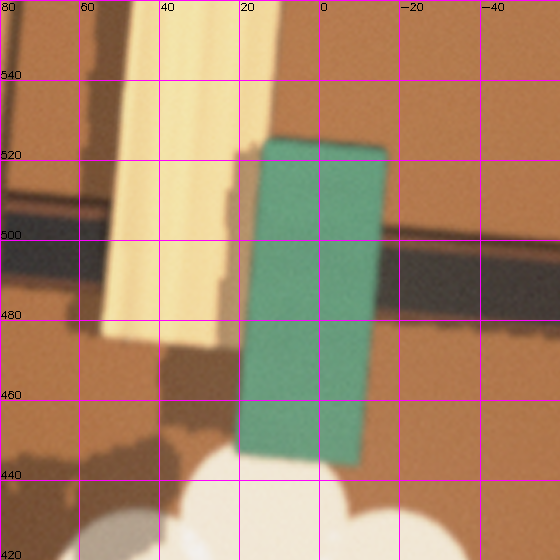

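```bash
cat >> h.py <<'E'
def get_slat(c,yawd,by,tag,off=.018,bxt=-.0005,zt=.15):
    y=np.radians(yawd); u=np.array([np.cos(y),np.sin(y)]); p=np.array(c)+off*u
    robot.move_to([*p,.10],ori(yawd)); fingers.gripper_to(.78,80)
    r=robot.line_to([*p,.0165],velocity=.12,f_stop=8); st("down %s"%r)
    fingers.gripper_to(.3,80); st("grip"); q=robot.current_tool_pos(); zg=q[2]
    offr=(np.array(q[:2])-c)@u; print("off",offr,"zg",zg)
    robot.line_to([*p,zt],velocity=.2); st("lift"); grab("wrist",tag)
    a=b2w(bxt+offr,by-.007)
    robot.move_to([*a,zt],ori(YBD)); 
    robot.line_to([*a,.042+zg],velocity=.2); st("low")
    r=robot.line_to([*a,.025+zg],velocity=.025,f_stop=4); st("seat %s (expect z %.4f)"%(r,.03+zg)); print(w2b(robot.current_tool_pos()))
    return offr,zg
E
python3 - <<'E'
from h import *
print(get_slat((.6311,.2716),-1.4,-.0366,"w23"))
im,C=grab("wrist","w24"); im,C=grab("scene","scene6")
a=cv2.imread("pics/scene6.png")[150:290,230:430]; cv2.imwrite("pics/sc6z.png",cv2.resize(a,None,fx=4,fy=4,interpolation=cv2.INTER_CUBIC))
E
```

```text
down False t 52.4 pos [0.6497 0.2717 0.0174] F [-0.3157 -0.1336  0.3805] gap 0.783
grip t 52.7 pos [0.65   0.2718 0.0183] F [-0.2693  0.3616  5.9895] gap 0.444
off 0.018868426548285862 zg 0.01826606625712759
lift t 53.5 pos [0.6483 0.2704 0.1481] F [ 0.484   0.617  -1.1807] gap 0.441
low t 55.4 pos [ 0.5574 -0.0463  0.061 ] F [ 0.7303  0.5653 -0.3866] gap 0.443
seat True (expect z 0.0483) t 56.0 pos [ 0.5567 -0.0478  0.0482] F [-0.6033 -0.5761  4.1284] gap 0.439
[ 0.0187 -0.0438]
(np.float64(0.018868426548285862), np.float64(0.01826606625712759))
```

View pics/sc6z.png

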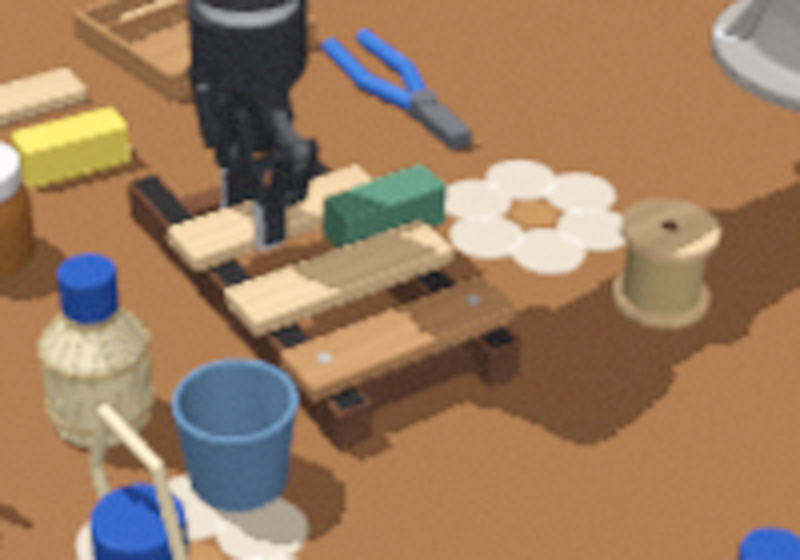

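View pics/w24.png

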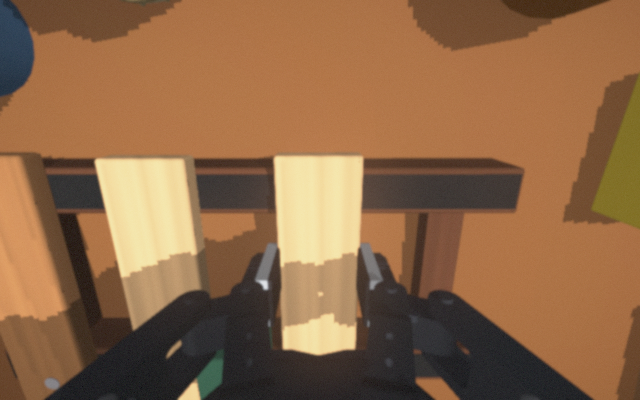

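```bash
cat >> h.py <<'E'
def butt(bx,by,z):
    robot.line_to([*b2w(bx,by-.003),z+.0004],velocity=.03)
    r=robot.line_to([*b2w(bx,by+.0003),z+.0003],velocity=.008,f_stop=2.5); st("butt %s"%r); print(w2b(robot.current_tool_pos()))
E
python3 - <<'E'
from h import *
butt(.0187,-.0365,.0482)
leave(.13)
im,C=look(.52,.0,.26,0,"w25")
for n,by in (("fixed",.108),("s1",.036),("s2",-.0365)):
    p=fitp(n,im,C,.042,.15,.04,(*b2w(0,by),YB),rng=.005); print(w2b(p))
p=fitp("spacer",im,C,.062,.08,.032,(*b2w(-.057,-.001),YB),chan=1,rng=.006); print(w2b(p)); st()
E
```

```text
butt False t 56.9 pos [ 0.5572 -0.0402  0.0483] F [-0.0066 -0.1332 -0.47  ] gap 0.443
[ 0.0185 -0.0361]
fixed x 552.1 y 104.8 yaw -5.30 edge res mm [-0.65, -0.66, -0.49, -0.48] 164
[0.0001 0.1079]
s1 x 544.0 y 33.5 yaw -5.62 edge res mm [-0.01, -0.01, -0.02, 0.0] 164
[-0.0014  0.036 ]
s2 x 538.3 y -38.7 yaw -4.85 edge res mm [-0.02, -0.22, 0.01, -0.01] 164
[-0.0004 -0.0363]
spacer x 484.2 y 1.3 yaw -7.04 edge res mm [-0.07, -0.71, 0.02, 0.16] 117
[-0.058  -0.0015]
 t 58.5 pos [ 0.4697 -0.0018  0.2581] F [ 0.8491 -1.565  -0.5695] gap 0.619
```

View pics/w25.png

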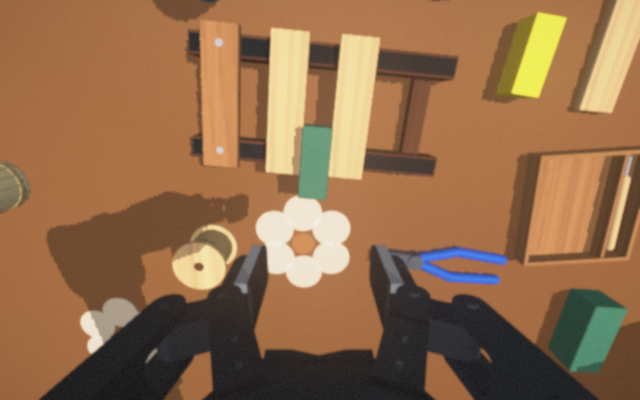

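```bash
python3 - <<'E'
from h import *
a=b2w(-.058,-.0004)
robot.move_to([*a,.11],ori(YBD))
r=robot.line_to([*a,.0618],velocity=.12,f_stop=8); st("down %s"%r)
fingers.gripper_to(.2,80); st("grip"); zg=robot.current_tool_pos()[2]-.030
robot.line_to([*a,.112],velocity=.12); st("lift")
a=b2w(-.057,-.079)
robot.line_to([*a,.112],velocity=.15); st("over")
im,C=grab("wrist","w26")
p=fitp("held",im,C,robot.current_tool_pos()[2]-zg+.032,.08,.032,(*a,YB),chan=1,rng=.006)
print("zg",zg)
E
```

```text
down False t 59.7 pos [0.4853 0.0024 0.0628] F [-0.1171  0.6622 -0.0035] gap 0.621
grip t 60.0 pos [0.4856 0.0026 0.0634] F [-1.2232 -0.8182  5.9573] gap 0.349
lift t 60.5 pos [0.4839 0.0021 0.1118] F [-0.5629  0.7179 -1.5909] gap 0.350
over t 61.2 pos [ 0.4778 -0.0748  0.1117] F [ 0.5214 -0.0965 -1.1916] gap 0.351
held x 477.0 y -74.8 yaw -5.66 edge res mm [-0.31, -0.3, -0.79, -0.61] 152
zg 0.03335028005274836
```

View pics/w26.png

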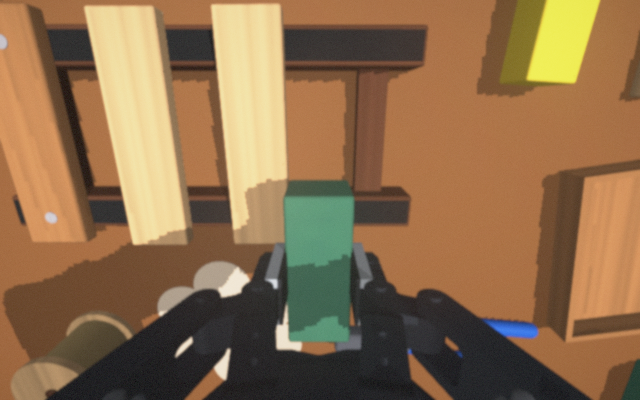

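```bash
python3 - <<'E'
from h import *
a=b2w(-.057,-.079)
robot.line_to([*a,.070],velocity=.15)
r=robot.line_to([*a,.059],velocity=.025,f_stop=4); st("seat %s"%r)
z=robot.current_tool_pos()[2]
butt(-.057,-.0725,z)
leave(.12)
robot.move_to([.455,-.06,.19],ori(0)); im,C=grab("wrist","w27")
p=fitp("spacer",im,C,.062,.08,.032,(*b2w(-.057,-.0723),YB),chan=1,rng=.008); print(w2b(p))
p=fitp("s2",im,C,.042,.15,.04,(*b2w(-.001,-.0363),YB),rng=.005); print(w2b(p)); st()
E
```

```text
seat True t 62.1 pos [ 0.4791 -0.076   0.0634] F [ 0.5993 -0.2662  3.8809] gap 0.353
butt False t 62.9 pos [ 0.4787 -0.0691  0.0637] F [ 0.0303 -0.6826 -0.7733] gap 0.351
[-0.057  -0.0721]
spacer x 477.6 y -69.4 yaw -5.77 edge res mm [-0.52, -0.5, -0.58, -0.52] 164
[-0.0581 -0.0725]
s2 x 538.6 y -38.3 yaw -5.63 edge res mm [None, 0.02, -0.23, -0.02] 123
[-0.0002 -0.0359]
 t 64.1 pos [ 0.4541 -0.0606  0.189 ] F [-1.0296  0.1908 -0.7681] gap 0.618
```

View pics/w27.png

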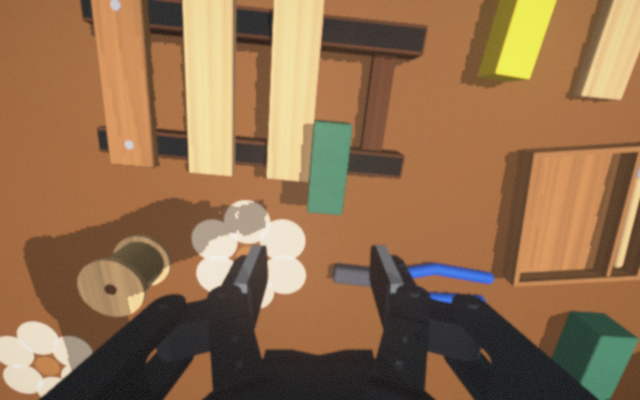

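```bash
python3 - <<'E'
from h import *
o,zg=get_slat((.6117,-.3379),-5.5,-.1083,"w28")
im,C=grab("wrist","w29")
E
```

```text
down False t 66.5 pos [ 0.6304 -0.3397  0.0174] F [-0.1302  0.2717  0.1347] gap 0.776
grip t 66.9 pos [ 0.6307 -0.3399  0.0183] F [-0.2627 -0.5683  5.0107] gap 0.437
off 0.019088448067525056 zg 0.0183234093441998
lift t 67.7 pos [ 0.6285 -0.3395  0.148 ] F [ 0.5856  0.3289 -1.151 ] gap 0.435
low t 69.3 pos [ 0.551  -0.1198  0.0607] F [ 0.1526  0.5384 -0.6012] gap 0.441
seat True (expect z 0.0483) t 69.8 pos [ 0.5503 -0.1192  0.0482] F [-0.1259  0.0757  4.3994] gap 0.443
[ 0.0189 -0.1154]
```

View pics/w29.png

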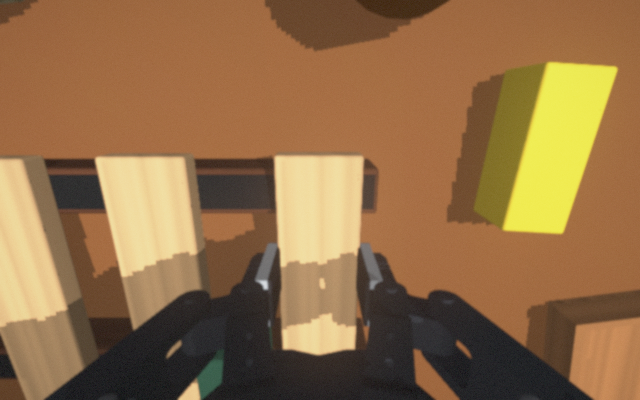

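```bash
python3 - <<'E'
from h import *
butt(.0187,-.1082,.0482)
leave(.13)
im,C=look(.53,-.04,.26,0,"w30")
for n,by in (("fixed",.108),("s1",.036),("s2",-.036),("s3",-.108)):
    p=fitp(n,im,C,.042,.15,.04,(*b2w(0,by),YB),rng=.005); print(w2b(p))
p=fitp("spacer",im,C,.062,.08,.032,(*b2w(-.057,-.0723),YB),chan=1,rng=.006); print(w2b(p)); st()
E
```

```text
butt False t 70.7 pos [ 0.5507 -0.1117  0.0484] F [-0.7769  0.3767  0.024 ] gap 0.439
[ 0.0186 -0.1079]
fixed x 552.1 y 104.7 yaw -5.30 edge res mm [-0.66, -0.64, -0.63, -0.47] 164
[0.0001 0.1078]
s1 x 544.1 y 33.4 yaw -5.23 edge res mm [-0.01, -0.02, 0.24, 0.24] 164
[-0.0013  0.0359]
s2 x 538.4 y -38.2 yaw -5.65 edge res mm [-0.02, 0.0, -0.01, -0.01] 164
[-0.0004 -0.0358]
s3 x 531.9 y -110.1 yaw -4.96 edge res mm [-0.03, -0.03, -0.02, -0.2] 164
[-0.0003 -0.108 ]
spacer x 477.7 y -69.4 yaw -6.12 edge res mm [-0.33, -0.29, -0.13, -0.63] 135
[-0.058  -0.0725]
 t 72.3 pos [ 0.4795 -0.0422  0.2579] F [ 0.2333 -0.1789 -0.363 ] gap 0.616
```

View pics/w30.png

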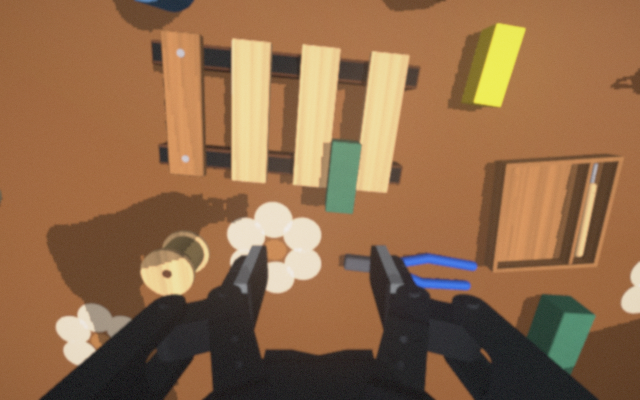

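```bash
python3 - <<'E'
from h import *
im,C=ld("w30")
b=(.32,.52,-.44,-.24)
o=rect(im,C,*b,.024,3000); cv2.imwrite("pics/trayr.png",grid(o,*b,3000)[:,:,::-1])
E
```

```text
(no output)
```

View pics/trayr.png

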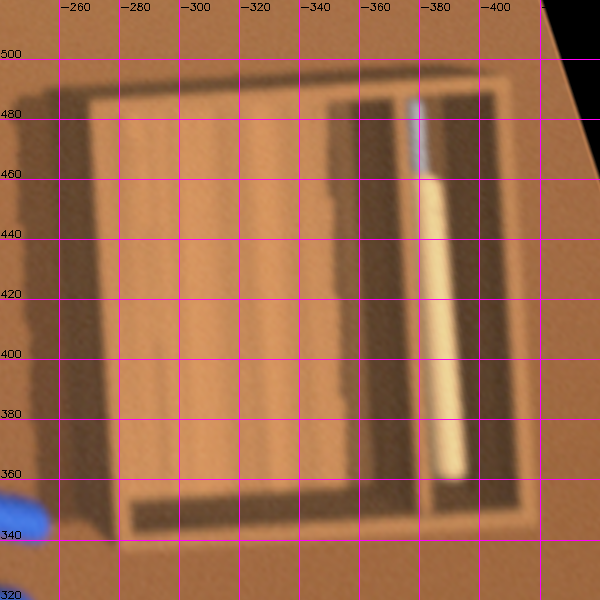

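```bash
python3 - <<'E'
from h import *
a=b2w(-.058,-.0719)
robot.move_to([*a,.11],ori(YBD))
r=robot.line_to([*a,.0618],velocity=.12,f_stop=8); st("down %s"%r)
fingers.gripper_to(.2,80); st("grip"); zg=robot.current_tool_pos()[2]-.030
robot.line_to([*a,.125],velocity=.12); st("lift")
t=[.415,-.328]
robot.move_to([*t,.125],ori(3.4)); st("over")
robot.line_to([*t,.012+zg],velocity=.15)
r=robot.line_to([*t,.002+zg],velocity=.03,f_stop=4); st("seat %s exp %.4f"%(r,.005+zg))
leave(.2)
im,C=look(.44,-.33,.28,0,"w31")
p=fitp("spacer",im,C,.037,.08,.032,(*t,.06),chan=1,rng=.008)
st()
E
```

```text
down False t 73.5 pos [ 0.4788 -0.0685  0.0628] F [0.8887 0.6868 0.3672] gap 0.616
grip t 73.8 pos [ 0.479  -0.0688  0.0633] F [-0.3364 -0.1443  6.4332] gap 0.353
lift t 74.5 pos [ 0.4771 -0.0691  0.1245] F [ 0.16    0.2746 -0.3008] gap 0.356
over t 75.5 pos [ 0.4159 -0.3258  0.1248] F [ 0.9644  0.5143 -1.3268] gap 0.347
seat True exp 0.0383 t 76.5 pos [ 0.4162 -0.3287  0.0384] F [-0.4305  0.5098  4.3338] gap 0.356
spacer x 414.0 y -329.2 yaw 3.19 edge res mm [-0.4, -1.65, -0.26, -1.51] 119
 t 78.2 pos [ 0.3889 -0.3298  0.2783] F [ 0.2208  0.1417 -1.1668] gap 0.620
```

View pics/w31.png

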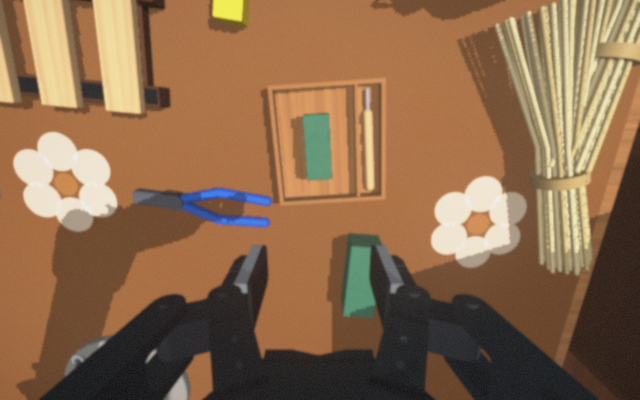

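```bash
cat >> h.py <<'E'
def find_cap(im,C,z,near,r=.05):
    """cap-top centre: circle r=17mm at height z, from blue pixels in rectified view"""
    b=(near[0]-r,near[0]+r,near[1]-r,near[1]+r); s=4000
    o=rect(im,C,*b,z,s).astype(int); R_,G,B=o[...,0],o[...,1],o[...,2]
    m=((B>G+35)&(B>R_+35)).astype(np.uint8)
    m=cv2.morphologyEx(m,cv2.MORPH_CLOSE,np.ones((15,15)))
    n,lab,stt,cen=cv2.connectedComponentsWithStats(m)
    out=[]
    for i in range(1,n):
        if stt[i,4]<3000: continue
        cs,_=cv2.findContours((lab==i).astype(np.uint8),0,1); (cx,cy),rad=cv2.minEnclosingCircle(max(cs,key=len))
        out.append((b[1]-cy/s,b[3]-cx/s,rad/s,stt[i,4]/s/s*1e6))
    return out
E
python3 - <<'E'
from h import *
im,C=grab("scene","scene7")
for n in ((.70,.02),(.573,.408),(.447,.405)):
    print(n,find_cap(im,C,.10,n,.07))
f=(.70,.03)
print(robot.inverse_kinematics([.70,.03,.2],ori(85)),robot.inverse_kinematics([.57,.41,.2],ori(85)),robot.inverse_kinematics([.53,-.07,.2],ori(85)))
E
```

```text
(0.7, 0.02) [(0.720875, 0.023250000000000007, 0.033400299072265625, np.float64(1902.375))]
(0.573, 0.408) [(0.5712818298339843, 0.4115690994262695, 0.029055274963378907, np.float64(1626.3125000000002))]
(0.447, 0.405) [(0.450375, 0.41000000000000003, 0.03143472862243652, np.float64(1772.2500000000002))]
[ 24.146   51.0815 -64.1753  61.2202  44.4549  90.3087 -32.942 ] [ -9.8677  50.3421 -61.9539  60.9088  42.8026  89.6552 -65.3335] [ 51.5691  33.2197 -68.0628  91.8486  31.492   76.6116 -25.797 ]
```

View pics/scene7.png

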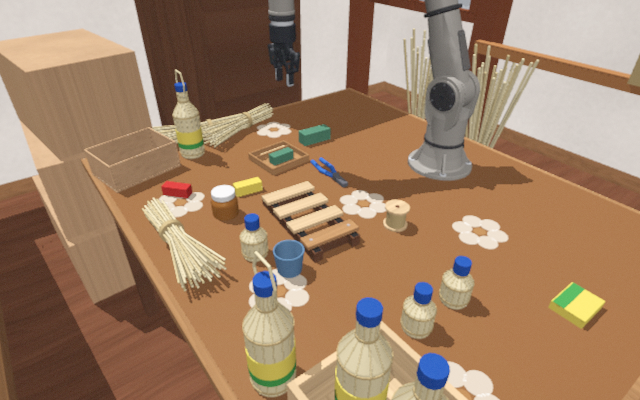

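```bash
cat >> h.py <<'E'
def look_cap(f,z=.25,save=None):
    for k in range(2):
        robot.move_to([f[0]-.078,f[1],z],ori(0)); im,C=grab("wrist",save)
        o=find_cap(im,C,.112,f,.05 if k==0 else .035); print("cap",o)
        if not o: return None
        d=np.hypot(o[0][0]-f[0],o[0][1]-f[1]); f=(o[0][0],o[0][1])
        if d<.01: break
    return f
E
python3 - <<'E'
from h import *
f=look_cap((.71,.02),.25,"w32"); st()
im,C=ld("w32"); b=(f[0]-.05,f[0]+.05,f[1]-.05,f[1]+.05)
cv2.imwrite("pics/w32r.png",grid(rect(im,C,*b,.112,5000),*b,5000)[:,:,::-1])
for y in (85,60,110,45): print(y,robot.inverse_kinematics([*f,.2],ori(y)))
E
```

```text
cap [(0.7186255187988282, 0.02118072128295899, 0.0165883846282959, np.float64(842.75))]
 t 79.8 pos [0.6322 0.0175 0.25  ] F [ 0.2142 -1.0526 -0.0245] gap 0.619
85 [ 23.8942  54.9431 -68.8383  56.853   49.9144  93.8216 -32.6004]
60 [ 23.0954  53.3967 -65.0255  56.8983  46.7485  92.3901 -56.3719]
110 [ 24.292   55.8502 -70.9911  56.8306  51.7258  94.6746  -8.2737]
45 [ 22.4984  52.4108 -62.4848  56.9324  44.6693  91.4926 -70.5311]
```

View pics/w32.png

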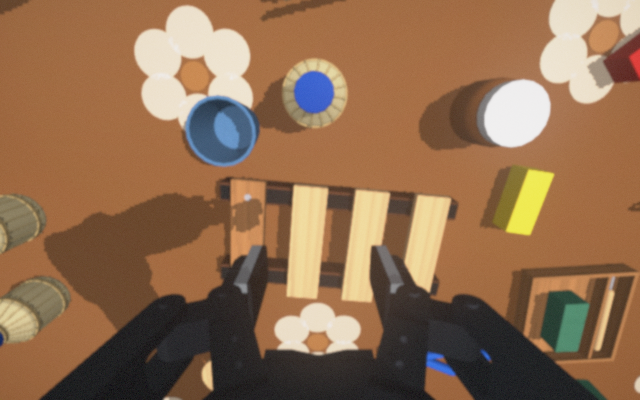

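View pics/w32r.png

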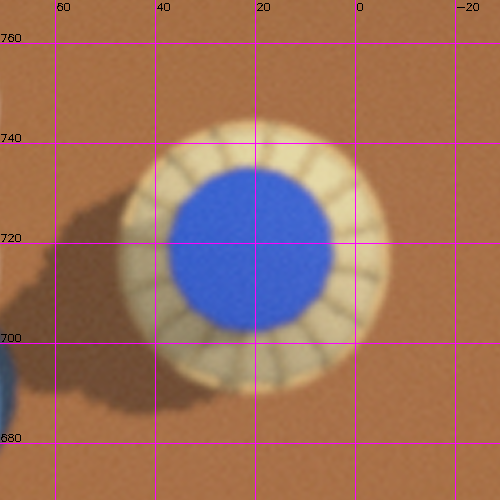

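```bash
cat >> h.py <<'E'
def flask(f,by,yawd,tag,zt=.18,bx=-.0005):
    robot.move_to([*f,.20],ori(yawd)); fingers.gripper_to(.8,70)
    r=robot.line_to([*f,.098],velocity=.12,f_stop=6); st("down %s"%r)
    fingers.gripper_to(.2,70); st("grip"); q=robot.current_tool_pos(); zg=q[2]
    print("shift",q[:2]-np.array(f))
    robot.line_to([*f,zt],velocity=.12); st("lift"); grab("wrist",tag)
    a=b2w(bx,by)
    robot.move_to([*a,zt],ori(YBD+90)); st("over")
    robot.line_to([*a,.050+zg],velocity=.1)
    r=robot.line_to([*a,.036+zg],velocity=.02,f_stop=4); st("seat %s exp %.4f"%(r,.042+zg)); print(w2b(robot.current_tool_pos()))
E
python3 - <<'E'
from h import *
flask((.7186,.0212),-.072,84.7,"w33")
im,C=grab("scene","scene8")
a=cv2.imread("pics/scene8.png")[130:290,230:430]; cv2.imwrite("pics/sc8z.png",cv2.resize(a,None,fx=3.5,fy=3.5,interpolation=cv2.INTER_CUBIC))
E
```

```text
down False t 82.4 pos [0.7191 0.0216 0.0991] F [ 0.3669  0.7189 -0.2128] gap 0.797
grip t 82.8 pos [0.7189 0.0215 0.0992] F [-1.2812  0.3027  4.0966] gap 0.375
shift [0.0003 0.0003]
lift t 83.7 pos [0.7182 0.0209 0.1789] F [ 0.6596 -0.8938 -4.1083] gap 0.375
over t 84.6 pos [ 0.5354 -0.0743  0.1801] F [ 0.5302  0.6547 -3.3148] gap 0.380
seat True exp 0.1412 t 85.5 pos [ 0.5352 -0.0743  0.1411] F [-1.0894 -0.172   5.7093] gap 0.381
[-0.0002 -0.072 ]
```

View pics/sc8z.png

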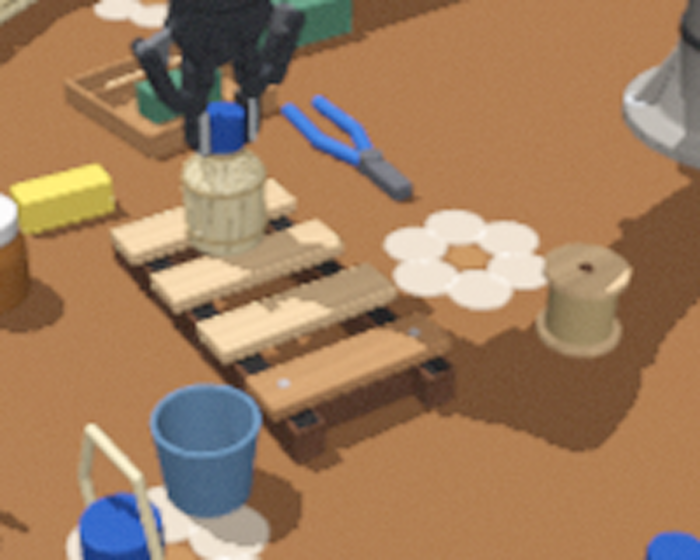

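View pics/w33.png

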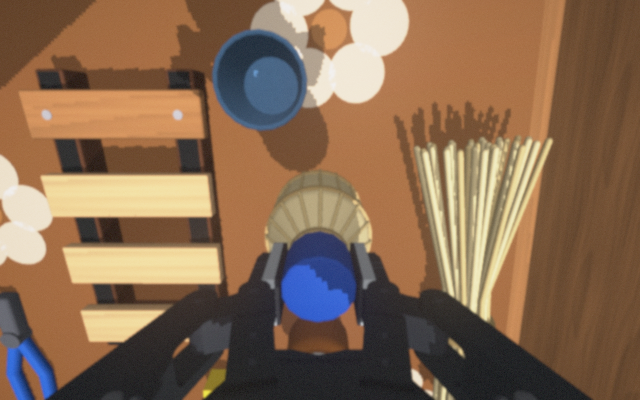

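```bash
python3 - <<'E'
from h import *
fingers.gripper_to(.7); q=robot.current_tool_pos(); robot.line_to([q[0],q[1],.24],velocity=.2); st("left")
f2=look_cap((.571,.411),.25,"w34"); st()
im,C=ld("w34"); print(find_cap(im,C,.112,(.45,.408),.05))
E
```

```text
left t 86.6 pos [ 0.533 -0.075  0.239] F [-0.0014  0.2928 -0.3298] gap 0.697
cap [(0.569749080657959, 0.40925699234008783, 0.016553955078125, np.float64(841.6249999999999))]
 t 88.5 pos [0.4941 0.4095 0.2494] F [-0.2632 -0.3218  0.2767] gap 0.700
[(0.4525, 0.40774999999999995, 0.020155668258666992, np.float64(1028.375))]
```

View pics/w34.png

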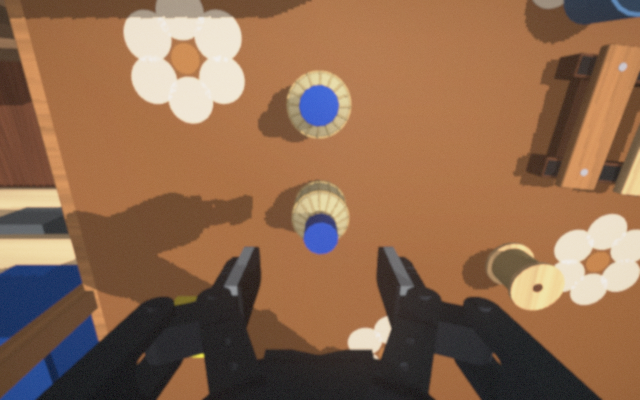

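```bash
python3 - <<'E'
from h import *
flask((.5697,.4092),.0,84.7,"w35",zt=.19)
im,C=grab("scene","scene9")
a=cv2.imread("pics/scene9.png")[130:290,230:430]; cv2.imwrite("pics/sc9z.png",cv2.resize(a,None,fx=3.5,fy=3.5,interpolation=cv2.INTER_CUBIC))
E
```

```text
down False t 91.1 pos [0.57   0.4099 0.0991] F [-1.0765  0.3761 -0.4295] gap 0.798
grip t 91.5 pos [0.5698 0.4099 0.0992] F [-0.8706 -0.4721  3.4334] gap 0.378
shift [0.0001 0.0007]
lift t 92.4 pos [0.5694 0.4086 0.1887] F [ 0.3909 -0.6811 -3.1258] gap 0.375
over t 94.0 pos [ 0.5419 -0.0008  0.1904] F [ 0.1423  0.2017 -3.2817] gap 0.377
seat True exp 0.1412 t 95.0 pos [ 0.5419 -0.0026  0.1411] F [-0.9815 -0.3204  5.4196] gap 0.382
[-0.0002 -0.0001]
```

View pics/sc9z.png

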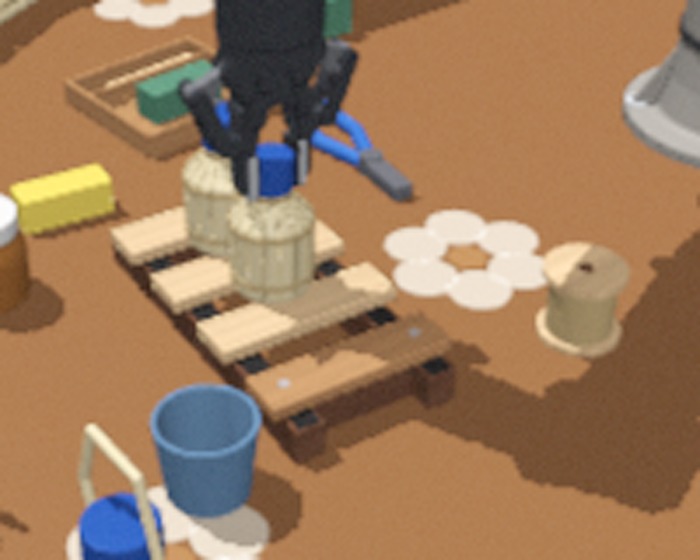

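The second flask is seated at the expected height, upright in the middle gap. I'm going for the third now.

```bash
python3 - <<'E'
from h import *
fingers.gripper_to(.7); q=robot.current_tool_pos(); robot.line_to([q[0],q[1],.24],velocity=.2); st("left")
f=look_cap((.452,.4075),.25,"w36"); st()
assert f is not None and abs(f[0]-.45)<.04
flask(f,.072,84.7,"w37",zt=.19)
im,C=grab("scene","scene10")
a=cv2.imread("pics/scene10.png")[130:290,230:430]; cv2.imwrite("pics/sc10z.png",cv2.resize(a,None,fx=3.5,fy=3.5,interpolation=cv2.INTER_CUBIC))
E
```

```text
left t 96.1 pos [ 0.5398 -0.0035  0.2391] F [ 0.4407 -0.0283 -0.2085] gap 0.705
cap [(0.4485123291015625, 0.40768885803222654, 0.016585258483886717, np.float64(841.5625))]
 t 98.0 pos [0.375  0.4066 0.2495] F [0.5608 0.314  0.2298] gap 0.698
down False t 100.5 pos [0.4488 0.4084 0.099 ] F [ 0.2179  0.5392 -0.7527] gap 0.802
grip t 101.0 pos [0.4486 0.4084 0.099 ] F [-0.8574 -0.157   3.0521] gap 0.380
shift [0.0001 0.0007]
lift t 101.9 pos [0.4484 0.4069 0.1889] F [-0.7425 -0.1988 -3.0023] gap 0.375
over t 103.2 pos [0.5478 0.0714 0.1903] F [-0.0004  0.2764 -2.5308] gap 0.378
seat True exp 0.1410 t 104.3 pos [0.5485 0.0692 0.1409] F [-0.2055 -1.254   4.0829] gap 0.382
[-0.0002  0.072 ]
```

View pics/sc10z.png

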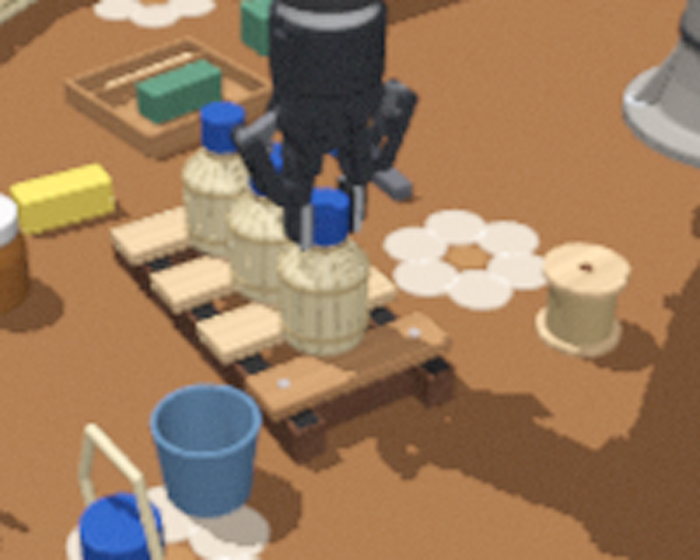

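```bash
python3 - <<'E'
from h import *
fingers.gripper_to(.7); q=robot.current_tool_pos(); robot.line_to([q[0],q[1],.26],velocity=.2)
robot.move_to([.465,-.0,.36],ori(0)); im,C=grab("wrist","w38")
for by in (.072,0,-.072):
    o=find_cap(im,C,.154,b2w(0,by),.034)
    print(by,[ (w2b(k[:2]),k[2]) for k in o])
for n,by in (("fixed",.108),("s1",.036),("s2",-.036),("s3",-.108)):
    p=fitp(n,im,C,.042,.15,.04,(*b2w(0,by),YB),rng=.005,sides=(0,1)); print(w2b(p))
p=fitp("spacer",im,C,.037,.08,.032,(.414,-.329,.06),chan=1,rng=.008)
im,C=grab("scene","scene11"); grab("side","side11"); st()
a=cv2.imread("pics/side11.png")[120:300,220:460]; cv2.imwrite("pics/sd11z.png",cv2.resize(a,None,fx=3.3,fy=3.3,interpolation=cv2.INTER_CUBIC))
E
```

```text
0.072 [(array([-0.0008,  0.0702]), 0.01779398536682129)]
0 [(array([-0.0004, -0.0005]), 0.016504629135131836)]
-0.072 [(array([-0.0003, -0.0713]), 0.01709144973754883)]
fixed x 552.3 y 107.9 yaw -6.43 edge res mm [-0.57, -0.63, None, None] 78
[0.0001 0.1109]
s1 x 577.1 y 360.7 yaw -7.26 edge res mm [0.05, None, None, None] 13
[0.0015 0.3649]Traceback (most recent call last):
  File "<stdin>", line 8, in <module>
  File "h.py", line 69, in fitp
    p,sm,n=fit_rect(*a,**k); print(name,"x %.1f y %.1f yaw %.2f"%(p[0]*1e3,p[1]*1e3,np.degrees(p[2])),"edge res mm",sm,n); return p
           ~~~~~~~~^^^^^^^^
  File "h.py", line 61, in fit_rect
    N=np.array([[1,0],[-1,0],[0,1],[0,-1]],float)[lab]; H=np.where(lab<2,L/2,W/2)
      ~~~~~~~~~~~~~~~~~~~~~~~~~~~~~~~~~~~~~~~~~~~^^^^^
IndexError: arrays used as indices must be of integer (or boolean) type
```

View pics/w38.png

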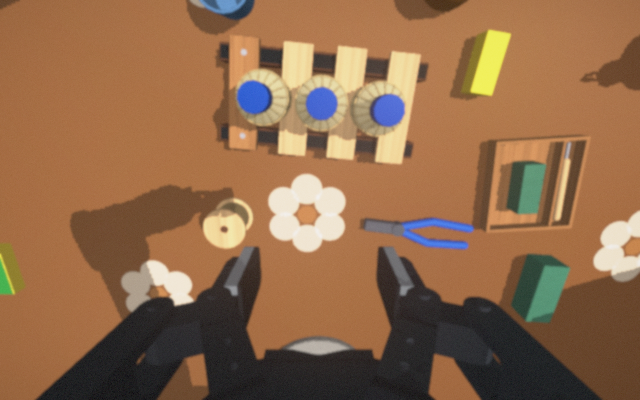

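```bash
python3 - <<'E'
from h import *
for by,tag in ((.072,"w39"),(-.036,"w40")):
    c=b2w(0,by); robot.move_to([c[0]-.078,c[1],.31],ori(0)); im,C=grab("wrist",tag)
    for b in (.072,0,-.072):
        o=find_cap(im,C,.154,b2w(0,b),.034); print(b,[(w2b(k[:2]),k[2]) for k in o])
    for n,b in (("fixed",.108),("s1",.036),("s2",-.036),("s3",-.108)):
        p=fitp(n,im,C,.042,.15,.04,(*b2w(-.0005,b),YB),rng=.003); print(w2b(p))
p=fitp("spacer",im,C,.037,.08,.032,(.414,-.329,.06),chan=1,rng=.008)
im,C=grab("scene","scene11"); grab("side","side11"); st()
a=cv2.imread("pics/side11.png")[120:300,220:460]; cv2.imwrite("pics/sd11z.png",cv2.resize(a,None,fx=3.3,fy=3.3,interpolation=cv2.INTER_CUBIC))
E
```

```text
0.072 [(array([-0.0006,  0.0714]), 0.016569168090820312)]
0 [(array([-0.0002, -0.0001]), 0.017339841842651367)]
-0.072 [(array([ 0.0001, -0.0713]), 0.01736614990234375)]
fixed x 552.0 y 104.7 yaw -5.24 edge res mm [-0.66, -0.65, -0.01, -0.25] 152
[-0.      0.1077]
s1 x 544.0 y 33.3 yaw -5.36 edge res mm [-0.01, -0.23, 0.26, 0.21] 138
[-0.0014  0.0359]
s2 x 538.4 y -37.9 yaw -5.45 edge res mm [0.01, -0.02, 0.22, 0.26] 146
[-0.0004 -0.0356]
s3 x 531.7 y -110.2 yaw -5.20 edge res mm [-0.02, 0.01, 0.24, 0.12] 135
[-0.0004 -0.1082]
0.072 [(array([-0.0007,  0.0678]), 0.019675262451171877)]
0 [(array([-0.0005, -0.0012]), 0.016988027572631837)]
-0.072 [(array([-0.0003, -0.0718]), 0.016759862899780275)]
fixed x 552.0 y 104.7 yaw -5.30 edge res mm [-0.66, -0.62, -0.23, -0.26] 136
[0.0001 0.1077]
s1 x 544.0 y 33.2 yaw -5.30 edge res mm [-0.02, -0.02, 0.22, 0.3] 131
[-0.0014  0.0357]
s2 x 538.5 y -38.0 yaw -5.51 edge res mm [-0.01, -0.02, 0.18, 0.09] 139
[-0.0003 -0.0357]
s3 x 531.8 y -110.1 yaw -5.20 edge res mm [-0.01, -0.02, 0.27, 0.01] 146
[-0.0004 -0.1081]
spacer x 414.7 y -328.9 yaw 3.27 edge res mm [-0.13, -0.88, 0.0, -0.02] 146
 t 107.7 pos [ 0.4611 -0.0375  0.3105] F [0.1403 0.4968 0.7258] gap 0.699
```

View pics/w40.png

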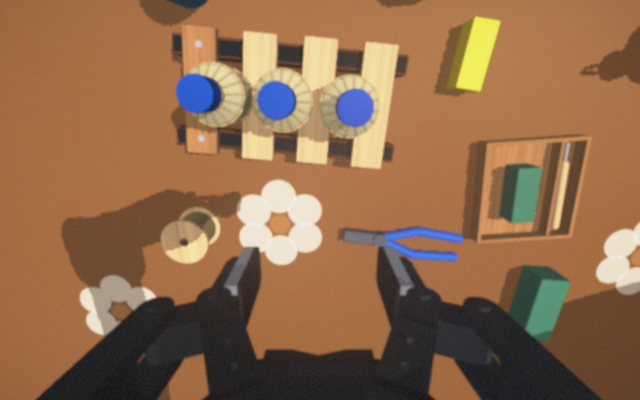

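View pics/scene11.png

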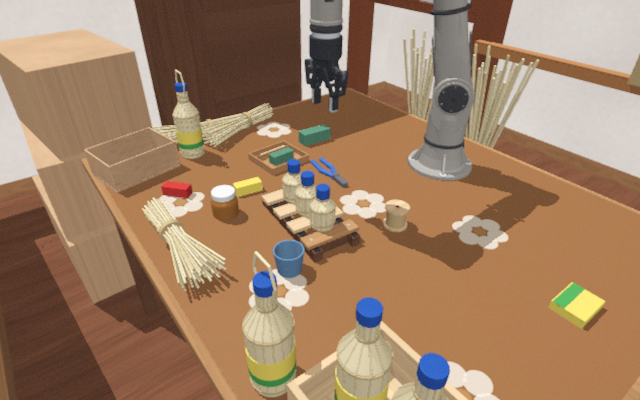

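View pics/sd11z.png

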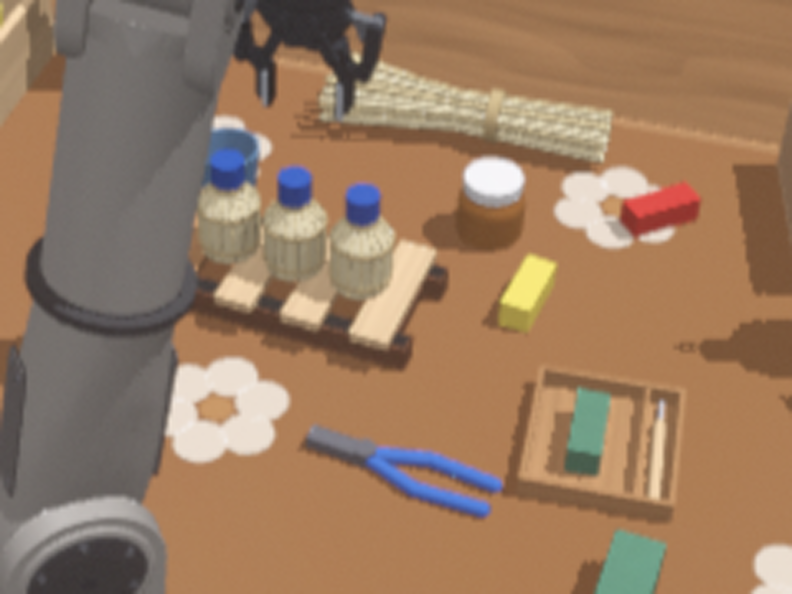

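```bash
python3 - <<'E'
from h import *
workorder.close_job(); mtime()
E
```

```text
the job is handed in; nothing more can be done
the job is handed in; nothing more can be done
```

The board is finished and handed in, at about 108 s of the 210 s allowed. I laid the three slats in turn against the green spacer. The spacer went to the free part of the tray, and each of the three flasks stands over a gap of its own.

**Last checks:**

| Item | Reading |
|---|---|
| Slat centre lines (board y, fixed slat first) | 107.7, 35.8, -35.7, -108.1 mm |
| Slat spacings | 71.9, 71.5 and 72.4 mm, against 72 mm wanted |
| Slat angles | within about 0.2° of the board |
| Slat ends (along the slats) | within 1.4 mm of the fixed slat's; the first loose slat is the 1.4 mm one, the others about 0.4 mm |
| Flasks | upright; caps within about 1 mm of the gap centres and midway along the slats |
| Spacer | flat in the free part of the tray |

The teacup, spool, pliers, jar and look-alikes appear unmoved in the last pictures; I did not measure them.

**What went wrong on the way:**
- **First slat:** on the first try a finger came down on the end of the spacer, with about 33 N on the tool. I set the slat down, regripped it off-centre and butted it up properly.
- **Spacer, second gap:** it first came down with one edge on the first slat. I nudged it flat with closed fingers, regripped it and slid it into contact.
- **Second and third slats:** I brought these up by position. The force sensor did not trip, so contact with the spacer is judged from the pictures, good to about 0.5 mm.
- **Flask by the board:** it was knocked aside during the run, so I located it afresh before picking it up.

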